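Turn corrosion coupons face up by capping their tray and flipping the pair

TASK

Two titanium corrosion coupons lie test face down in the tray that stands open side up; turn them face up without the gripper touching them, for they must stay clean. Cap that tray with the empty one that stands upside down on the worktop, seated all round, turn the closed pair over so that the formerly empty tray stands flat on the worktop underneath, then lift the first tray off and set it down, still upside down, flat on the worktop clear of the other. Leave the petri dish, timer, wash bottle and beaker standing where they are.

Things in the scene. Friction and masses are not known exactly. Their poses are not given: they have to be found in the camera images.
- tray_full_center (a point): Loaded tray, white plastic, 64 x 104 mm, standing open side up, about 0.10 kg. Point: centre of its 26 mm high body, 13 mm above its base. z from base to open side (up at the start), y along its length, x across its 64 mm width. Set in 5 mm from the sides, an upstand leaning slightly inwards, with a round top, rises 5 mm above the body's flat shoulder.
- tray_empty_center (a point): Empty tray, white plastic, 64 x 104 x 26 mm, about 0.09 kg, standing upside down (open side down). Point: its centre, 13 mm from rim and base. z from open rim to base: up at the start, down once it stands open side up; y along its length, x across its 64 mm width. As a cap, either way round, its point lies 26 mm straight above that of the loaded tray.
- tray_empty_rim (a point): Middle of the empty tray's open rim; axes as its centre. The opening, 58 x 98 mm and 7 mm deep with a middle rib along y, fits round the loaded tray's upstand with 2 mm play (4 mm at its top) and rests on its shoulder. The closed pair is 52 mm high, seam at half height, held together only by the fit and a grip across both rims at the seam. It stands safely on its 64 x 52 mm ends.
- tray_full_floor (a point): Middle of the loaded tray's pocket floor, 19 mm above its base; axes as its centre. Pocket 49 x 89 mm, two lanes parted by a 3 mm rib along y, a coupon in each with 4 mm play in height and 11 mm in length once capped. Both trays outside: 64 mm wide at the rim (the 7 mm next to the seam) and, over their full height, at the middle 24 mm of the length; 60 mm wide elsewhere; ends flat.
- coupon_0_center (a point): Grey titanium corrosion coupon, 18 x 78 x 10 mm, about 0.045 kg, loose in the lane on the -x side of the loaded tray. Point: its centre. y along its length, z from test face to plain flat back (up at the start: it lies face down). The test face is set back 4 mm between two 14 mm long end lands. The gripper may not touch it.
- coupon_1_center (a point): The other coupon, the same in every way, in the lane on the +x side of the loaded tray.
- petri_dish: Closed petri dish, 90 mm across, 15 mm high; origin at the centre of its underside. Stays where it is.
- timer: White lab timer, 58 x 70 x 18 mm; origin at the centre of its underside. Stays where it is.
- bottle_wash: White wash bottle with a red spout, 64 x 100 x 202 mm; origin at the centre of its underside. Stays where it is.
- beaker: Clear beaker, 73 mm across, 90 mm high; origin at the centre of its underside. Stays where it is.
Not all that is in view belongs to the job. What is shaped like the part that bears tray_empty_center but blue is not meant.

How it is judged:
On the way, in this order (a step that is already met when the one before it is completed fails the run):
1. the empty tray is seated upside down on the loaded tray, its rim round the upstand (horizontal distance between tray_full_center and tray_empty_center below 0.004 m and angle between the y axis of tray_full_center and the y axis of tray_empty_center, either way round below 0.06 rad and angle between the z axis of tray_full_center and the z axis of tray_empty_center, either way round below 0.05 rad and z of tray_empty_center in the frame of tray_full_center between 0.0235 and 0.0285 m and angle between tray_full_center's own z axis and vertical below 0.1 rad), for 0.2 s.
2. the closed pair has been turned over and stands on the formerly empty tray (horizontal distance between tray_full_center and tray_empty_center below 0.004 m and angle between the y axis of tray_full_center and the y axis of tray_empty_center, either way round below 0.06 rad and angle between the z axis of tray_full_center and the z axis of tray_empty_center, either way round below 0.05 rad and z of tray_empty_center in the frame of tray_full_center between 0.0235 and 0.0285 m and angle between each of tray_full_center, tray_empty_center's own z axis and vertical above 3.05 rad and height (world z) of tray_empty_center below 0.017 m), for 0.2 s.
At the end, for the whole second after the job is handed in: The formerly empty tray stands flat on the worktop, open side up, both coupons lying flat on its floor, face up (within 5 to 8 degrees). The first tray lies upside down, flat on the worktop, not touching the other, centres over 70 mm apart. All at rest (angle between each of tray_empty_center, tray_full_center's own z axis and vertical above 3.05 rad and height (world z) of tray_empty_center between 0.01 and 0.016 m and angle between each of coupon_0_center, coupon_1_center's own z axis and vertical above 3 rad and x of coupon_0_center in the frame of tray_empty_center between -0.026 and 0.026 m and y of coupon_0_center in the frame of tray_empty_center between -0.02 and 0.02 m and z of coupon_0_center in the frame of tray_empty_center between -0.0125 and -0.008 m and x of coupon_1_center in the frame of tray_empty_center between -0.026 and 0.026 m and y of coupon_1_center in the frame of tray_empty_center between -0.02 and 0.02 m and z of coupon_1_center in the frame of tray_empty_center between -0.0125 and -0.008 m and height (world z) of tray_full_center between 0.014 and 0.022 m and horizontal distance between tray_full_center and tray_empty_center above 0.07 m and contact force between tray_full and tray_empty below 0.1 N and linear speed of each of tray_full, tray_empty, coupon_0, coupon_1 below 0.02 m/s).
It fails at once if the gripper touches a coupon (contact force between the fingers and coupon_0 above 0.5 N or contact force between the fingers and coupon_1 above 0.5 N).
It fails at once if the petri dish, timer, wash bottle or beaker is shifted over 25 mm (distance of any of petri_dish, timer, bottle_wash, beaker from where it was at the start of the episode above 0.025 m).
It fails at once if the wash bottle or the beaker is tipped over (angle between any of bottle_wash, beaker's own z axis and vertical above 0.5 rad).
It also fails if it takes over 72 s, if anything falls off the work surface, if the arm or the gripper's body presses on something with over 40 N, if the wrist force passes 120 N, or if a joint passes its speed limit or range.

ROBOT

A 6-joint arm with a two-finger parallel gripper is mounted at the origin on a cart in front of the work surface, level with it; the furniture and walls round the work are solid. World frame = base frame: x ahead of the robot, y to its left, z up, the work surface at z = 0. Lengths are in m, angles in rad, forces in N, time in s.
With the tool pointing down it reaches from about 0.375 to 0.9 m from the base axis. Payload 3.1 kg.
Tool frame: the origin (TCP) lies on the centre line of the jaws, within the pads' length; the fingertips stand robot.tip_reach ahead of it and the grasp point (between the pads) is the TCP (robot.tip_reach is the distance from the TCP to the fingertips, in m); z points along the fingers, y is the direction in which the jaws open and shut (so a half turn about z gives the same grasp; the last joint's range is limited). The gripper opens to 87 mm and grips with 3 to 60 N. Pads are 19 mm wide; open, the fingers measure 117 mm over their backs; the gripper's body (75 mm by 190 mm) begins 51 mm behind the grasp point.
Start: joints at [1.004, 0.527, 1.433, -0, 1.181, -0.178], TCP at [0.236, 0.579, 0.242] pointing down, gripper open.
Joint ranges: [-3.08, 3.08], [-0.75, 2.2], [0.22, 2.44], [-1.43, 4.57], [0, 2.65], [-2.85, 2.85]. Speed limits (rad/s): [2.79, 2.79, 3.14, 3.14, 3.14, 3.14].

INTERFACE

Orientations are given as a unit quaternion [x, y, z, w].
In Python, from rig import telemetry, viewer, robot gives the robot as it stands. The module is installed in compiled form; this text tells all that it offers.
- The arm moves only by the tool step_arm, never from a script. Its argument "targets" is a list of rows, each an object of numbers: "dx", "dy", "dz": the shift along the tool's x, y, z in m; "rx", "ry", "rz": the turn, a rotation vector about the tool's x, y, z in degrees. In form: [{"dx": .., "dy": .., "dz": .., "rx": .., "ry": .., "rz": ..}, ...]. A call has exactly 5 rows; each row is the pose to reach, as a shift and turn from the pose measured when the call began, along the tool's axes at that moment; what a row does not reach only later rows make up. A row lasts 1/8 s, in which the tool goes at most 62.5 mm and 10.7 degrees, less where a joint would pass 70% of its speed; a pose out of reach is approached as far as the arm can. A call with a gripper value outside its range is refused whole. "gripper" is the opening, from 0 (shut) to 1 (fully open), set as the call begins (left out, the last holds). The fingers move at their own pace and stop on an object; "force" is the grip in N (left out, the last holds). Time passes only in rows, so rows that repeat a pose let the fingers close, or fill a call up. It gives the time, the measured TCP pose, the force and the opening at its end, in the units of the state.
- telemetry.get_obs(): the state, without advancing time (a new reading comes with each control period).
- viewer.camera(name): name is "scene" or "top"; returns a dict with "img" (480x640x3 uint8, blue, green, red), "depth" (480x640 float32, m along the optical axis (not along the pixel's ray), 0 where there is no reading), "K" (3x3 intrinsics, pixels), "R" (3x3) and "t" (3): a world point X has camera coordinates R X + t. Camera axes: x right, y down, z forward; pixel columns grow to the right and rows downward; lengths in m; the calibration is good to about 2 mm. A picture is of the moment at which its call begins.
- robot.hand_in(): hands the job in, once; it reports no verdict.
The state is a dict: "time": time; "q": joint angles; "joint_velocities": joint speeds; "joint_torque": joint torques, N m; "position": TCP position; "tool_rot": TCP orientation; "ft_force": force on the tool from outside, world axes, zero at the start; "moment": the same for the moment, N m; "grip_width": finger opening in m.
Only numpy, scipy, OpenCV 4.12 (cv2) and the standard library are available. Lean on these libraries where they do the work, as an engineer would, in place of code of your own. Each camera call takes 0.05 s, during which the arm holds its last target.

## Working session

There is one attempt and no reset: what is moved stays moved. The work goes in short steps, Python scripts to look and compute and a tool call to move; the robot and the scene stay as the last step left them, time stands still between calls to the robot, and variables do not carry over. Pictures are saved under pics/ and viewed, and the job is handed in when it is done.

Besides the shell and the picture viewer there is one more tool, called after "Request:" as name([rows], argument=value, ...), one row to a line, values as JSON. step_arm: Moves the arm, as the interface text tells. Its arguments: {"type":"object","properties":{"targets":{"type":"array"},"gripper":{"type":"number"},"force":{"type":"number"}},"required":["targets"]}

```bash
ls; mkdir -p pics; python3 - <<'E'
from rig import telemetry, viewer, robot
import cv2
print(telemetry.get_obs()); print(robot.tip_reach)
for n in ("scene","top"):
    c=viewer.camera(n); cv2.imwrite(f"pics/{n}0.png",c["img"]); print(n,c["K"],c["R"],c["t"])
E
```

```text
pics
{'time': 0.0, 'q': array([ 1.00452786e+00,  5.28447966e-01,  1.43392199e+00,  2.71485561e-05,
        1.18137677e+00, -1.78530834e-01]), 'joint_velocities': array([-0.00010385, -0.00054632, -0.00058063,  0.00040976, -0.00105788,
       -0.00046459]), 'joint_torque': array([-7.20349217e-04, -4.40045750e+01, -1.76589507e+01,  6.31219684e-02,
        5.84689470e-02, -1.66622181e-04]), 'position': array([0.23591355, 0.57801376, 0.24057651]), 'tool_rot': array([ 1.92661623e-01,  9.81264663e-01, -9.98646009e-04, -4.03573584e-04]), 'ft_force': array([ 0.75281566,  0.18628673, -0.16559615]), 'moment': array([0.03149072, 0.03067826, 0.00757937]), 'grip_width': 0.08727073419868996}
0.019
scene [[593.02813828   0.         322.46140816]
 [  0.         593.02813828 246.38040227]
 [  0.           0.           1.        ]] [[ 0.78145857 -0.62354056 -0.02279624]
 [-0.38170935 -0.44884174 -0.80798457]
 [ 0.49357924  0.64010801 -0.58876249]] [-0.4422888   0.28295896  0.8424102 ]
top [[532.83337796   0.         315.94058328]
 [  0.         532.83337796 232.74166332]
 [  0.           0.           1.        ]] [[-0.01172637 -0.99988983 -0.00910034]
 [-0.99096036  0.01283704 -0.13353944]
 [ 0.13364155  0.00745215 -0.99100172]] [0.03753996 0.59530214 1.21737615]
```

View pics/scene0.png

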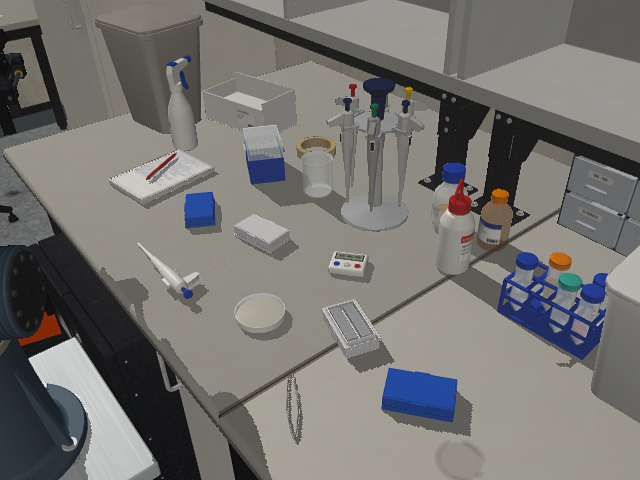

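View pics/top0.png

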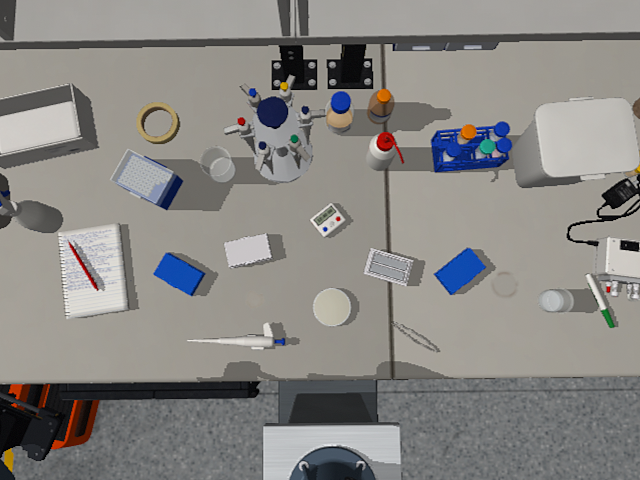

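In the top picture the loaded tray, open side up with two grey coupons, is at (388,266). The white upside-down tray at (248,250) could be the empty one. The same-shaped parts at (179,273) and (460,271) are blue, so they are decoys. I'll confirm this in enlarged crops.

```bash
python3 - <<'E'
from rig import viewer
import cv2, numpy as np
c=viewer.camera("top"); np.savez("top.npz",**c)
s=viewer.camera("scene"); np.savez("scene.npz",**s)
a=c["img"][225:280,215:285]; b=c["img"][240:295,355:425]
f=lambda i:cv2.resize(i,(560,440),interpolation=cv2.INTER_CUBIC)
def g(i): return cv2.resize(i,(400,300),interpolation=cv2.INTER_CUBIC)
s=s["img"]
cv2.imwrite("pics/crop1.png",np.vstack([np.hstack([g(a),g(b)]),np.hstack([g(s[200:263,220:304]),g(s[292:364,305:401])])]))
E
```

```text
(no output)
```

View pics/crop1.png

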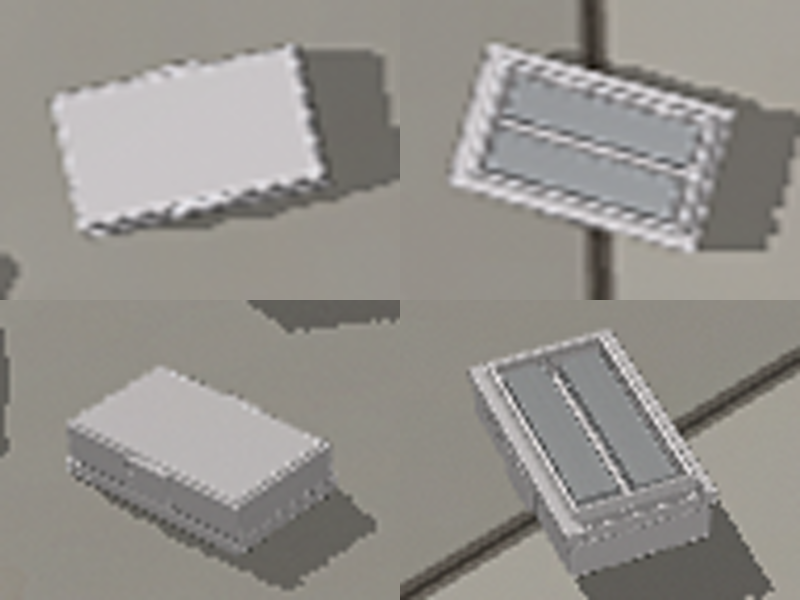

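The crops confirm both: a white tray, base up, on the left, and the open tray with two grey coupons on the right. Next I measure poses.

```bash
cat > h.py <<'E'
import numpy as np, cv2
from scipy.spatial.transform import Rotation as Ro
def cloud(c):
    d=c["depth"]; v,u=np.mgrid[:480,:640]; K=c["K"]
    P=np.stack([(u-K[0,2])/K[0,0]*d,(v-K[1,2])/K[1,1]*d,d],-1)
    return (P-c["t"])@c["R"]
def proj(c,X):
    p=np.asarray(X)@c["R"].T+c["t"]; p=p@c["K"].T; return p[...,:2]/p[...,2:]
E
python3 - <<'E'
from h import *
for nm in("top","scene"):
    c=dict(np.load(nm+".npz")); X=cloud(c); ok=c["depth"]>0
    T=dict(np.load("top.npz"));XT=cloud(T)
    for n,px in (("empty",(248,250)),("full",(388,266)),("petri",(332,307)),("timer",(327,219)),("bottle",(383,150)),("beaker",(217,163)),("blueL",(179,273)),("blueR",(460,271))):
        ctr=XT[px[1],px[0]]
        m=ok&(np.hypot(X[...,0]-ctr[0],X[...,1]-ctr[1])<0.085)&(X[...,2]>0.008)
        P=X[m]
        if n in("empty","full"):
            for lo,hi in((.008,.04),(.021,.04),(.0285,.04)):
                Q=P[(P[:,2]>lo)&(P[:,2]<hi)]
                if len(Q)<20: continue
                r=cv2.minAreaRect(Q[:,:2].astype(np.float32)*1000)
                print(nm,n,lo,len(Q),np.round(r[0],1),np.round(r[1],1),round(r[2],1),"zmed",np.median(Q[:,2]).round(4))
        elif len(P): print(nm,n,ctr.round(3),P.min(0).round(3),P.max(0).round(3))
E
```

```text
top empty 0.008 1171 [560.1 188. ] [123.6 157.8] 45.0 zmed 0.0265
top empty 0.021 1098 [559.7 195.2] [ 64.4 104.2] 11.5 zmed 0.0267
top empty 0.0285 269 [560.1 193.7] [ 59.4 100.9] 12.0 zmed 0.0296
top full 0.008 1224 [ 518.6 -131.8] [151.9 125.5] 37.6 zmed 0.0282
top full 0.021 1080 [ 515.3 -138.2] [104.5  64.7] 72.8 zmed 0.0287
top full 0.0285 571 [ 515.  -137.6] [103.6  63.7] 72.9 zmed 0.0306
top petri [ 0.422 -0.006  0.012] [ 0.347 -0.056  0.008] [0.483 0.066 0.023]
top timer [0.632 0.003 0.014] [ 0.568 -0.04   0.008] [0.698 0.069 0.026]
top bottle [ 0.766 -0.122  0.137] [ 0.699 -0.196  0.008] [ 0.815 -0.067  0.205]
top beaker [0.777 0.273 0.006] [0.704 0.188 0.008] [0.832 0.354 0.252]
top blueL [0.506 0.356 0.026] [0.438 0.3   0.008] [0.579 0.419 0.035]
top blueR [ 0.502 -0.309  0.024] [ 0.442 -0.369  0.008] [ 0.573 -0.245  0.035]
scene empty 0.008 1239 [557.  192.6] [ 67.9 108. ] 11.5 zmed 0.0267
scene empty 0.021 930 [557.2 192.7] [ 66.1 108.3] 10.7 zmed 0.0275
scene empty 0.0285 242 [557.3 190.2] [ 57.4 101.5] 12.7 zmed 0.0292
scene full 0.008 2091 [ 514.2 -140. ] [109.2  65.7] 72.8 zmed 0.0288
scene full 0.021 1794 [ 514.5 -139.5] [108.2  65.7] 72.6 zmed 0.0293
scene full 0.0285 1099 [ 512.9 -141. ] [104.4  63.6] 72.4 zmed 0.0307
scene petri [ 0.422 -0.006  0.012] [ 0.375 -0.052  0.008] [0.467 0.04  0.021]
scene timer [0.632 0.003 0.014] [ 0.587 -0.042  0.008] [0.673 0.043 0.023]
scene bottle [ 0.766 -0.122  0.137] [ 0.722 -0.161  0.008] [ 0.806 -0.097  0.205]
scene beaker [0.777 0.273 0.006] [0.721 0.19  0.008] [0.797 0.297 0.248]
scene blueL [0.506 0.356 0.026] [0.452 0.297 0.008] [0.557 0.419 0.033]
scene blueR [ 0.502 -0.309  0.024] [ 0.447 -0.372  0.008] [ 0.557 -0.254  0.032]
```

```bash
cat >> h.py <<'E'
def Rt(psi,tau=0):
    p=np.radians(psi); z=np.array([0,0,-1.]); y=np.array([np.cos(p),np.sin(p),0]); x=np.cross(y,z)
    return Ro.from_matrix(np.stack([x,y,z],1))*Ro.from_rotvec([0,np.radians(tau),0])
def rel(pos,psi,tau=0,cur=None):
    if cur is None:
        from rig import telemetry
        o=telemetry.get_obs(); cp=o["position"]; cr=Ro.from_quat(o["tool_rot"])
    else: cp,cr=cur
    d=cr.inv().apply(np.asarray(pos)-cp); r=(cr.inv()*Rt(psi,tau)).as_rotvec(degrees=True)
    return d.round(4),r.round(2)
def log():
    from rig import telemetry
    import json
    o=telemetry.get_obs(); json.dump([o["q"].tolist(),o["position"].tolist(),o["tool_rot"].tolist()],open("log.jsonl","a")); open("log.jsonl","a").write("\n")
    return o
def st():
    o=log(); R=Ro.from_quat(o["tool_rot"]).as_matrix()
    print("t",round(o["time"],2),"pos",o["position"].round(4),"psi",np.degrees(np.arctan2(R[1,1],R[0,1])).round(2),"ztool",R[:,2].round(3),"q",o["q"].round(3),"F",o["ft_force"].round(1),"w",round(o["grip_width"],4))
E
python3 - <<'E'
from h import *
st(); print(rel([.5585,.194,.13],11.5))
# refine empty + full by fitting box edges using colour edge: overlay model outlines
for nm in("top","scene"):
    c=dict(np.load(nm+".npz")); im=c["img"].copy(); im=cv2.resize(im,None,fx=6,fy=6,interpolation=cv2.INTER_CUBIC)
    for ctr,ang,z in(((.5585,.194),101.5,.026),((.5148,-.139),72.8,.026),((.5585,.194),101.5,.0),):
        a=np.radians(ang); y=np.array([np.cos(a),np.sin(a)]); x=np.array([y[1],-y[0]])
        P=[np.r_[np.array(ctr)+sx*x*(.032 if z==0 or ctr[1]<0 else .030)+sy*y*.052,z] for sx,sy in((1,1),(1,-1),(-1,-1),(-1,1))]
        q=((proj(c,P)+.5)*6-.5).round().astype(int); cv2.polylines(im,[q],True,(0,0,255),1)
    C=proj(c,[[.5585,.194,.02],[.5148,-.139,.026]])*6
    crops=[im[int(v)-230:int(v)+230,int(u)-330:int(u)+330] for u,v in C]
    cv2.imwrite(f"pics/ov_{nm}.png",cv2.resize(np.vstack(crops),None,fx=.65,fy=.65,interpolation=cv2.INTER_AREA))
E
```

```text
t 0.2 pos [0.2361 0.5782 0.2409] psi 67.78 ztool [-0.001 -0.001 -1.   ] q [ 1.004  0.528  1.433 -0.     1.181 -0.179] F [0.1 0.3 0.2] w 0.0868
(array([-0.4438, -0.2336,  0.1111]), array([-8.000e-02,  3.000e-02,  5.628e+01]))
```

View pics/ov_top.png

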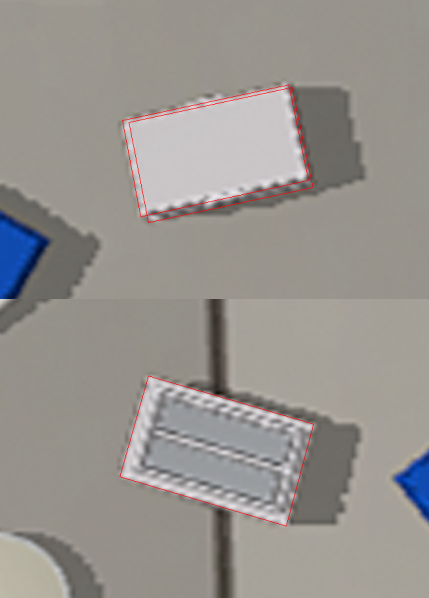

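View pics/ov_scene.png

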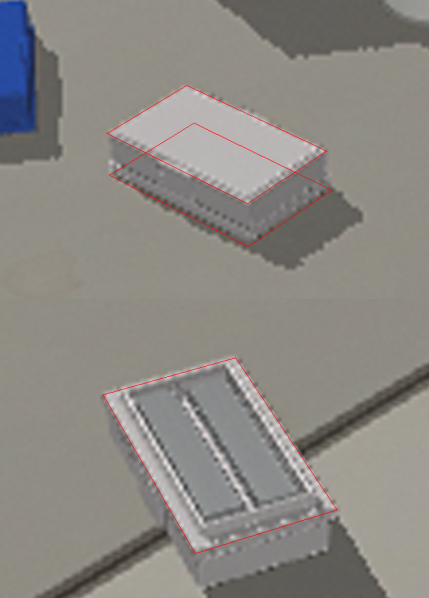

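The outlines fit both trays to about 1 mm in both views. Now I move above the empty tray.

Request:
step_arm([
  {"dx": -0.0444, "dy": -0.0234, "dz": 0.0, "rx": 0, "ry": 0, "rz": 5.6},
  {"dx": -0.089, "dy": -0.047, "dz": 0.0, "rx": 0, "ry": 0, "rz": 11.2},
  {"dx": -0.133, "dy": -0.07, "dz": 0.01, "rx": 0, "ry": 0, "rz": 16.8},
  {"dx": -0.178, "dy": -0.0934, "dz": 0.025, "rx": 0, "ry": 0, "rz": 22.5},
  {"dx": -0.222, "dy": -0.1168, "dz": 0.04, "rx": 0, "ry": 0, "rz": 28.1},
], gripper=1, force=30)

```text
time: 0.82
position: [0.3984, 0.3849, 0.2008]
tool_rot: [0.427, 0.904, -0.0, 0.0]
ft_force: [0.4, 0.7, 0.7]
grip_width: 0.0871
```

```bash
python3 - <<'E'
from h import *
st(); print(rel([.5585,.194,.11],11.5))
E
```

```text
t 0.82 pos [0.3984 0.3849 0.2008] psi 39.5 ztool [-0.    -0.001 -1.   ] q [ 5.670e-01  4.850e-01  1.654e+00 -1.000e-03  1.003e+00 -1.220e-01] F [0.4 0.7 0.7] w 0.0871
(array([-0.2491,  0.0022,  0.0909]), array([-0.03,  0.04, 28.  ]))
```

Request:
step_arm([
  {"dx": -0.055, "dy": 0.0005, "dz": 0.02, "rx": 0, "ry": 0, "rz": 6},
  {"dx": -0.11, "dy": 0.001, "dz": 0.04, "rx": 0, "ry": 0, "rz": 12},
  {"dx": -0.17, "dy": 0.0015, "dz": 0.06, "rx": 0, "ry": 0, "rz": 19},
  {"dx": -0.22, "dy": 0.002, "dz": 0.08, "rx": 0, "ry": 0, "rz": 25},
  {"dx": -0.249, "dy": 0.002, "dz": 0.091, "rx": 0, "ry": 0, "rz": 28},
])

```text
time: 1.45
position: [0.5598, 0.1915, 0.1086]
tool_rot: [0.634, 0.773, -0.001, 0.0]
ft_force: [0.0, 0.6, -0.2]
grip_width: 0.0872
```

```bash
python3 - <<'E'
from h import *
st(); print(rel([.5585,.194,.0235],11.5))
E
```

```text
t 1.45 pos [0.5598 0.1915 0.1086] psi 11.24 ztool [-0.001 -0.001 -1.   ] q [ 1.410e-01  6.610e-01  1.626e+00 -1.000e-03  8.550e-01 -5.400e-02] F [ 0.   0.6 -0.2] w 0.0872
(array([ 0.0027, -0.0007,  0.0851]), array([-0.06,  0.06, -0.26]))
```

Request:
step_arm([
  {"dx": 0.0027, "dy": -0.0007, "dz": 0.03, "rx": 0, "ry": 0, "rz": -0.3},
  {"dx": 0.0027, "dy": -0.0007, "dz": 0.06, "rx": 0, "ry": 0, "rz": -0.3},
  {"dx": 0.0027, "dy": -0.0007, "dz": 0.078, "rx": 0, "ry": 0, "rz": -0.3},
  {"dx": 0.0027, "dy": -0.0007, "dz": 0.085, "rx": 0, "ry": 0, "rz": -0.3},
  {"dx": 0.0027, "dy": -0.0007, "dz": 0.085, "rx": 0, "ry": 0, "rz": -0.3},
])

```text
time: 2.08
position: [0.5586, 0.1942, 0.0236]
tool_rot: [0.632, 0.775, -0.001, 0.0]
ft_force: [-0.1, 0.2, -0.2]
grip_width: 0.0868
```

```bash
python3 - <<'E'
from h import *
st()
E
```

```text
t 2.08 pos [0.5586 0.1942 0.0236] psi 11.56 ztool [-0.001 -0.001 -1.   ] q [ 0.146  0.797  1.657 -0.002  0.689 -0.054] F [-0.1  0.2 -0.2] w 0.0868
```

Request:
step_arm([
  {"dx": 0},
  {"dx": 0},
  {"dx": 0},
  {"dx": 0},
  {"dx": 0},
], gripper=0, force=30)

```text
invalid input
```

```bash
python3 - <<'E'
from h import *
st()
E
```

```text
t 2.08 pos [0.5586 0.1942 0.0236] psi 11.56 ztool [-0.001 -0.001 -1.   ] q [ 0.146  0.797  1.657 -0.002  0.689 -0.054] F [-0.1  0.2 -0.2] w 0.0868
```

Request:
step_arm([
  {"dx": 0, "dy": 0, "dz": 0, "rx": 0, "ry": 0, "rz": 0},
  {"dx": 0, "dy": 0, "dz": 0, "rx": 0, "ry": 0, "rz": 0},
  {"dx": 0, "dy": 0, "dz": 0, "rx": 0, "ry": 0, "rz": 0},
  {"dx": 0, "dy": 0, "dz": 0, "rx": 0, "ry": 0, "rz": 0},
  {"dx": 0, "dy": 0, "dz": 0, "rx": 0, "ry": 0, "rz": 0},
], gripper=0, force=30)

```text
time: 2.7
position: [0.5589, 0.1943, 0.0242]
tool_rot: [0.632, 0.775, -0.0, 0.0]
ft_force: [-0.2, 0.3, 4.2]
grip_width: 0.0635
```

```bash
python3 - <<'E'
from h import *
st(); print(rel([.51,-.08,.11],-17.2))
E
```

```text
t 2.7 pos [0.5589 0.1943 0.0242] psi 11.57 ztool [ 0.    -0.001 -1.   ] q [ 0.146  0.796  1.656 -0.002  0.689 -0.054] F [-0.2  0.3  4.2] w 0.0635
(array([-0.259 , -0.1029, -0.0855]), array([2.000e-02, 5.000e-02, 2.877e+01]))
```

Request:
step_arm([
  {"dx": 0, "dy": 0, "dz": -0.04, "rx": 0, "ry": 0, "rz": 0},
  {"dx": -0.02, "dy": -0.008, "dz": -0.075, "rx": 0, "ry": 0, "rz": 2},
  {"dx": -0.07, "dy": -0.028, "dz": -0.08, "rx": 0, "ry": 0, "rz": 8},
  {"dx": -0.125, "dy": -0.05, "dz": -0.08, "rx": 0, "ry": 0, "rz": 14},
  {"dx": -0.18, "dy": -0.071, "dz": -0.08, "rx": 0, "ry": 0, "rz": 20},
])

```text
time: 3.32
position: [0.5249, 0.0024, 0.1044]
tool_rot: [0.758, 0.652, -0.0, 0.001]
ft_force: [1.2, -1.1, -1.0]
grip_width: 0.0639
```

```bash
python3 - <<'E'
from h import *
st(); print(rel([.5148,-.139,.10],-17.2))
E
```

```text
t 3.33 pos [0.5249 0.0024 0.1044] psi -8.58 ztool [ 0.    -0.001 -1.   ] q [-2.08e-01  6.05e-01  1.80e+00 -1.00e-03  7.35e-01 -5.70e-02] F [ 1.2 -1.1 -1. ] w 0.0639
(array([-0.1413,  0.0111,  0.0045]), array([0.03, 0.05, 8.62]))
```

Request:
step_arm([
  {"dx": -0.05, "dy": 0.004, "dz": 0.002, "rx": 0, "ry": 0, "rz": 3},
  {"dx": -0.095, "dy": 0.008, "dz": 0.004, "rx": 0, "ry": 0, "rz": 6},
  {"dx": -0.13, "dy": 0.0105, "dz": 0.0045, "rx": 0, "ry": 0, "rz": 8},
  {"dx": -0.1413, "dy": 0.0111, "dz": 0.0045, "rx": 0, "ry": 0, "rz": 8.6},
  {"dx": -0.1413, "dy": 0.0111, "dz": 0.0045, "rx": 0, "ry": 0, "rz": 8.6},
])

```text
time: 3.95
position: [0.5144, -0.1391, 0.0998]
tool_rot: [0.805, 0.593, -0.0, 0.0]
ft_force: [-0.2, -0.2, -1.1]
grip_width: 0.064
```

```bash
python3 - <<'E'
from h import *
from rig import viewer
st(); print(rel([.5148,-.139,.06],-17.2))
ims=[]
for n in("scene","top"):
    c=viewer.camera(n); u,v=proj(c,[.515,-.139,.06]).astype(int)
    ims.append(cv2.resize(c["img"][v-55:v+55,u-55:u+55],(400,400),interpolation=cv2.INTER_CUBIC)); np.savez(n+"1.npz",**c)
cv2.imwrite("pics/held.png",np.hstack(ims))
E
```

```text
t 3.95 pos [ 0.5144 -0.1391  0.0998] psi -17.25 ztool [-0. -0. -1.] q [-4.740e-01  6.200e-01  1.782e+00 -1.000e-03  7.390e-01 -1.720e-01] F [-0.2 -0.2 -1.1] w 0.064
(array([0.0002, 0.0003, 0.0398]), array([-0.01,  0.03, -0.05]))
```

View pics/held.png

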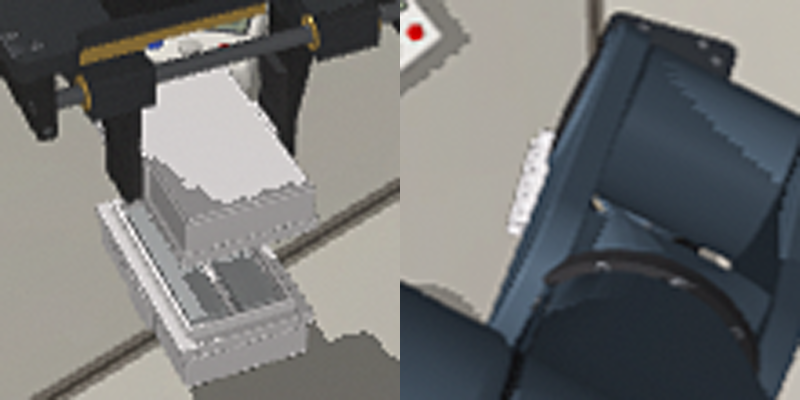

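```bash
cat > ov.py <<'E'
from h import *
def ov(c,boxes,ctr,half,size,fn):
    k=size/(2*half); M=np.float64([[k,0,0],[0,k,0]]); u,v=proj(c,ctr); u0=int(u)-half; v0=int(v)-half
    im=cv2.resize(c["img"][v0:v0+2*half,u0:u0+2*half],(size,size),interpolation=cv2.INTER_CUBIC)
    for cx,cy,ang,z,hx,hy,col in boxes:
        a=np.radians(ang); y=np.array([np.cos(a),np.sin(a)]); x=np.array([y[1],-y[0]])
        P=[np.r_[np.array([cx,cy])+sx*x*hx+sy*y*hy,z] for sx,sy in((1,1),(1,-1),(-1,-1),(-1,1))]
        q=((proj(c,P)-[u0,v0]+.5)*k-.5).round().astype(int); cv2.polylines(im,[q],True,col,1)
    cv2.imwrite(fn,im)
E
python3 - <<'E'
from ov import *
c=dict(np.load("scene1.npz")); r=(0,0,255);g=(0,200,0)
ov(c,[(.5144,-.1391,72.75,.1016,.030,.052,r),(.5144,-.1391,72.75,.0756,.032,.052,r),(.5148,-.139,72.8,.026,.032,.052,g),(.5148,-.139,72.8,.0,.030,.052,g)],[.515,-.139,.05],48,600,"pics/held_ov.png")
E
```

```text
(no output)
```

View pics/held_ov.png

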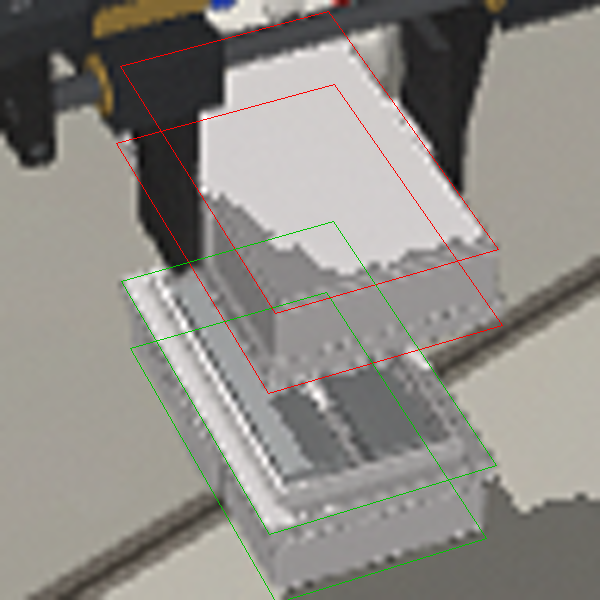

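Held tray and loaded tray match the overlay to about 1 mm, so I lower it.

Request:
step_arm([
  {"dx": 0.0002, "dy": 0.0003, "dz": 0.02, "rx": 0, "ry": 0, "rz": 0},
  {"dx": 0.0002, "dy": 0.0003, "dz": 0.036, "rx": 0, "ry": 0, "rz": 0},
  {"dx": 0.0002, "dy": 0.0003, "dz": 0.042, "rx": 0, "ry": 0, "rz": 0},
  {"dx": 0.0002, "dy": 0.0003, "dz": 0.046, "rx": 0, "ry": 0, "rz": 0},
  {"dx": 0.0002, "dy": 0.0003, "dz": 0.049, "rx": 0, "ry": 0, "rz": 0},
])

```text
time: 4.68
position: [0.5149, -0.1376, 0.0508]
tool_rot: [0.804, 0.594, -0.0, 0.0]
ft_force: [0.4, 0.4, -0.4]
grip_width: 0.0638
```

```bash
python3 - <<'E'
from h import *
st(); print(rel([.5148,-.139,.0502],-17.2))
E
```

```text
t 4.67 pos [ 0.5149 -0.1376  0.0508] psi -17.11 ztool [-0. -0. -1.] q [-4.710e-01  7.080e-01  1.803e+00 -1.000e-03  6.310e-01 -1.720e-01] F [ 0.4  0.4 -0.4] w 0.0638
(array([-0.0014,  0.0003,  0.0006]), array([-0.01,  0.02,  0.09]))
```

Request:
step_arm([
  {"dx": -0.0005, "dy": 0.0, "dz": 0.001, "rx": 0, "ry": 0, "rz": 0},
  {"dx": -0.0005, "dy": 0.0, "dz": 0.0015, "rx": 0, "ry": 0, "rz": 0},
  {"dx": -0.0005, "dy": 0.0, "dz": 0.0015, "rx": 0, "ry": 0, "rz": 0},
  {"dx": -0.0005, "dy": 0.0, "dz": 0.0015, "rx": 0, "ry": 0, "rz": 0},
  {"dx": -0.0005, "dy": 0.0, "dz": 0.0015, "rx": 0, "ry": 0, "rz": 0},
])

```text
time: 5.3
position: [0.5148, -0.1378, 0.0502]
tool_rot: [0.804, 0.594, 0.0, 0.0]
ft_force: [-0.7, 2.2, 5.6]
grip_width: 0.0642
```

```bash
python3 - <<'E'
from ov import *
from rig import viewer
st(); c=viewer.camera("scene"); r=(0,0,255);g=(0,200,0)
ov(c,[(.515,-.139,72.8,.052,.030,.052,r),(.5148,-.139,72.8,.026,.032,.052,g),(.5148,-.139,72.8,.0,.030,.052,g)],[.515,-.139,.03],42,600,"pics/cap1.png")
E
```

```text
t 5.3 pos [ 0.5148 -0.1378  0.0502] psi -17.12 ztool [ 0. -0. -1.] q [-0.471  0.709  1.803 -0.     0.629 -0.173] F [-0.7  2.2  5.6] w 0.0642
```

View pics/cap1.png

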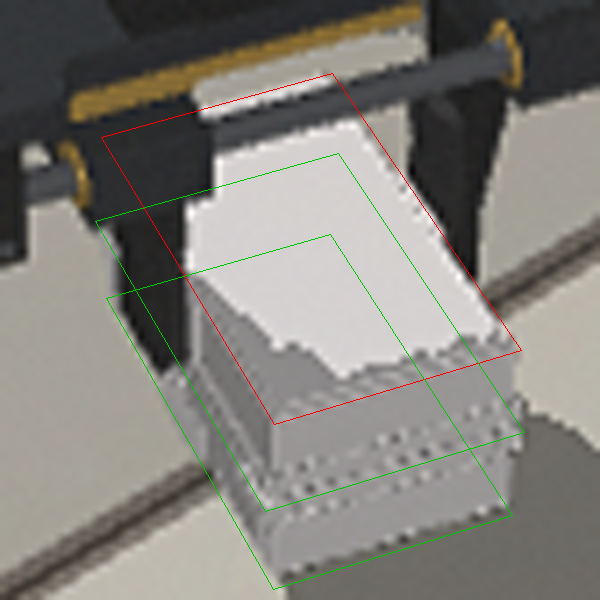

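The cap stopped at the expected height (0.0502) with 5.6 N contact, and both bodies look flush in the picture. I open and drop to the seam for the next grip.

Request:
step_arm([
  {"dx": 0, "dy": 0, "dz": 0, "rx": 0, "ry": 0, "rz": 0},
  {"dx": 0, "dy": 0, "dz": 0, "rx": 0, "ry": 0, "rz": 0},
  {"dx": 0, "dy": 0, "dz": 0.01, "rx": 0, "ry": 0, "rz": 0},
  {"dx": 0, "dy": 0, "dz": 0.02, "rx": 0, "ry": 0, "rz": 0},
  {"dx": 0, "dy": 0, "dz": 0.0235, "rx": 0, "ry": 0, "rz": 0},
], gripper=1)

```text
time: 5.98
position: [0.5141, -0.1376, 0.0255]
tool_rot: [0.805, 0.594, -0.0, -0.001]
ft_force: [0.2, -0.5, -0.3]
grip_width: 0.0864
```

```bash
python3 - <<'E'
from ov import *
from rig import viewer
st(); c=viewer.camera("scene"); r=(0,0,255);g=(0,200,0)
ov(c,[(.515,-.139,72.8,.052,.030,.052,r),(.5148,-.139,72.8,.026,.032,.052,g),(.5148,-.139,72.8,.0,.030,.052,g)],[.515,-.139,.03],42,600,"pics/cap2.png")
E
```

```text
t 5.97 pos [ 0.5141 -0.1376  0.0255] psi -17.12 ztool [-0.002  0.001 -1.   ] q [-0.472  0.755  1.809 -0.     0.579 -0.173] F [ 0.2 -0.5 -0.3] w 0.0864
```

View pics/cap2.png

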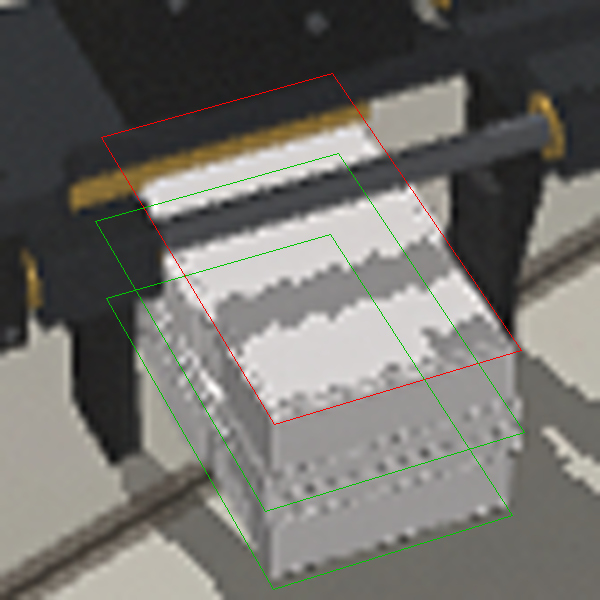

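Request:
step_arm([
  {"dx": 0, "dy": 0, "dz": -0.0005, "rx": 0, "ry": 0, "rz": 0},
  {"dx": 0, "dy": 0, "dz": -0.0005, "rx": 0, "ry": 0, "rz": 0},
  {"dx": 0, "dy": 0, "dz": -0.0005, "rx": 0, "ry": 0, "rz": 0},
  {"dx": 0, "dy": 0, "dz": -0.0005, "rx": 0, "ry": 0, "rz": 0},
  {"dx": 0, "dy": 0, "dz": -0.0005, "rx": 0, "ry": 0, "rz": 0},
], gripper=0, force=45)

```text
time: 6.65
position: [0.5144, -0.1377, 0.0261]
tool_rot: [0.805, 0.594, -0.0, -0.001]
ft_force: [0.5, -0.5, 0.3]
grip_width: 0.0641
```

```bash
cat > fit.py <<'E'
import json,numpy as np
from scipy.optimize import least_squares
D=[json.loads(l) for l in open("log.jsonl") if l.strip()]
Q=np.array([d[0] for d in D]);P=np.array([d[1] for d in D])
c,s=np.cos(Q[:,0]),np.sin(Q[:,0]); r=c*P[:,0]+s*P[:,1]; lat=-s*P[:,0]+c*P[:,1]
print("lat",lat.round(4))
def mod(p):
    a,h,L1,L2,o=p; A=Q[:,1];B=A+Q[:,2]
    return np.r_[a+L1*np.sin(A)+L2*np.sin(B)+o*np.cos(B)-r, h+L1*np.cos(A)+L2*np.cos(B)-o*np.sin(B)-P[:,2]]
f=least_squares(mod,[0,0,.4,.35,0]); print(f.x.round(4),np.abs(f.fun).max(),len(D),np.linalg.svd(f.jac)[1])
E
python3 - <<'E'
from h import *
st()
E
python3 fit.py
```

```text
t 6.65 pos [ 0.5144 -0.1377  0.0261] psi -17.13 ztool [-0.001  0.    -1.   ] q [-0.472  0.754  1.809 -0.     0.58  -0.173] F [ 0.5 -0.5  0.3] w 0.0641
lat [0.111  0.1108 0.1107 0.1107 0.1107 0.1107 0.1107 0.1109 0.1109 0.111
 0.111  0.111 ]
[ 1.000e-04 -1.200e-02  5.869e-01  3.916e-01  1.134e-01] 0.0004132548553492654 12 [5.9826424  4.88079741 0.42224649 0.42168314 0.17233037]
```

```bash
python3 - <<'E'
from h import *
print(rel([.57,.19,.12],-82.2))
print(rel([.54,.03,.12],-48))
E
```

```text
(array([ 0.3296, -0.0435, -0.0938]), array([-6.000e-02,  3.000e-02,  6.507e+01]))
(array([ 0.1678, -0.025 , -0.0938]), array([-7.000e-02,  1.000e-02,  3.087e+01]))
```

Request:
step_arm([
  {"dx": 0, "dy": 0, "dz": -0.03, "rx": 0, "ry": 0, "rz": 0},
  {"dx": 0.0, "dy": 0, "dz": -0.065, "rx": 0, "ry": 0, "rz": 2},
  {"dx": 0.03, "dy": -0.004, "dz": -0.09, "rx": 0, "ry": 0, "rz": 8},
  {"dx": 0.07, "dy": -0.01, "dz": -0.094, "rx": 0, "ry": 0, "rz": 16},
  {"dx": 0.115, "dy": -0.016, "dz": -0.094, "rx": 0, "ry": 0, "rz": 24},
])

```text
time: 7.28
position: [0.533, -0.0224, 0.1206]
tool_rot: [0.912, 0.411, -0.0, -0.0]
ft_force: [0.1, 0.4, -2.6]
grip_width: 0.0637
```

```bash
python3 - <<'E'
from h import *
st()
print(rel([.57,.19,.12],-82.2))
E
```

```text
t 7.28 pos [ 0.533  -0.0224  0.1206] psi -41.47 ztool [-0.001  0.    -1.   ] q [-0.252  0.586  1.768  0.     0.788  0.472] F [ 0.1  0.4 -2.6] w 0.0637
(array([ 0.1836, -0.1129,  0.0006]), array([-4.000e-02,  3.000e-02,  4.073e+01]))
```

Request:
step_arm([
  {"dx": 0.045, "dy": -0.027, "dz": 0, "rx": 0, "ry": 0, "rz": 9},
  {"dx": 0.085, "dy": -0.052, "dz": 0, "rx": 0, "ry": 0, "rz": 18},
  {"dx": 0.125, "dy": -0.077, "dz": 0, "rx": 0, "ry": 0, "rz": 27},
  {"dx": 0.16, "dy": -0.098, "dz": 0.0, "rx": 0, "ry": 0, "rz": 35},
  {"dx": 0.1836, "dy": -0.1129, "dz": 0.0006, "rx": 0, "ry": 0, "rz": 40.7},
])

```text
time: 7.9
position: [0.5693, 0.1919, 0.1194]
tool_rot: [0.998, 0.067, -0.001, -0.0]
ft_force: [-0.1, -0.5, -2.9]
grip_width: 0.0635
```

```bash
python3 - <<'E'
from h import *
from rig import viewer
st()
print(rel([.57,.19,.12],-82.2))
c=viewer.camera("scene");cv2.imwrite("pics/s3.png",c["img"])
E
```

```text
t 7.9 pos [0.5693 0.1919 0.1194] psi -82.28 ztool [-0.002  0.    -1.   ] q [1.390e-01 6.540e-01 1.596e+00 1.000e-03 8.940e-01 1.575e+00] F [-0.1 -0.5 -2.9] w 0.0635
(array([ 0.0004,  0.0019, -0.0006]), array([-0.03,  0.12, -0.08]))
```

View pics/s3.png

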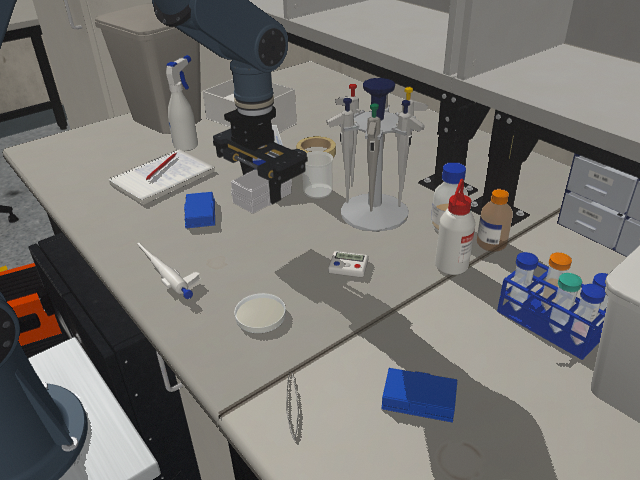

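The pair is held together: the picture shows it in the gripper at about (265,190), and the wrist reads 2.7 N. Tilting outward in the arm's plane is limited by joint 5. I'll turn the jaw into the arm's plane instead and tilt sideways, which means yawing back, setting the pair flat and regripping tilted.

Request:
step_arm([
  {"dx": -0.001, "dy": 0.002, "dz": 0.0, "rx": 0, "ry": 0, "rz": -10},
  {"dx": -0.002, "dy": 0.004, "dz": 0, "rx": 0, "ry": 0, "rz": -20},
  {"dx": -0.004, "dy": 0.006, "dz": 0.0, "rx": 0, "ry": 0, "rz": -30},
  {"dx": -0.006, "dy": 0.008, "dz": 0.0, "rx": 0, "ry": 0, "rz": -40},
  {"dx": -0.008, "dy": 0.01, "dz": 0.0, "rx": 0, "ry": 0, "rz": -50},
])

```text
time: 8.57
position: [0.5623, 0.1835, 0.1187]
tool_rot: [0.875, 0.485, -0.001, -0.002]
ft_force: [-0.0, 0.8, -2.3]
grip_width: 0.0641
```

```bash
python3 - <<'E'
from h import *
st()
print(rel([.56,.18,.04],7))
E
```

```text
t 8.57 pos [0.5623 0.1835 0.1187] psi -32.0 ztool [-0.003  0.003 -1.   ] q [0.125 0.646 1.621 0.004 0.877 0.681] F [-0.   0.8 -2.3] w 0.0641
(array([-0.0042,  0.0002,  0.0787]), array([ -0.18,  -0.11, -39.  ]))
```

Request:
step_arm([
  {"dx": -0.001, "dy": 0, "dz": 0.015, "rx": 0, "ry": 0, "rz": -10},
  {"dx": -0.002, "dy": 0, "dz": 0.035, "rx": 0, "ry": 0, "rz": -20},
  {"dx": -0.003, "dy": 0.0, "dz": 0.055, "rx": 0, "ry": 0, "rz": -30},
  {"dx": -0.004, "dy": 0.0, "dz": 0.07, "rx": 0, "ry": 0, "rz": -39},
  {"dx": -0.0042, "dy": 0.0, "dz": 0.0787, "rx": -0.2, "ry": -0.1, "rz": -39},
])

```text
time: 9.2
position: [0.5587, 0.1797, 0.0387]
tool_rot: [0.663, 0.748, -0.001, -0.001]
ft_force: [0.1, 0.5, -2.1]
grip_width: 0.0635
```

```bash
python3 - <<'E'
from h import *
st()
print(rel([.56,.18,.0265],7))
E
```

```text
t 9.2 pos [0.5587 0.1797 0.0387] psi 6.89 ztool [-0.002 -0.    -1.   ] q [ 1.210e-01  7.690e-01  1.664e+00 -0.000e+00  7.110e-01  1.000e-03] F [ 0.1  0.5 -2.1] w 0.0635
(array([0.0001, 0.0013, 0.0122]), array([-0.13,  0.  , -0.11]))
```

Request:
step_arm([
  {"dx": 0, "dy": 0.001, "dz": 0.005, "rx": -0.1, "ry": 0, "rz": 0},
  {"dx": 0, "dy": 0.001, "dz": 0.009, "rx": -0.1, "ry": 0, "rz": 0},
  {"dx": 0, "dy": 0.001, "dz": 0.012, "rx": -0.1, "ry": 0, "rz": 0},
  {"dx": 0, "dy": 0.001, "dz": 0.013, "rx": -0.1, "ry": 0, "rz": 0},
  {"dx": 0, "dy": 0.001, "dz": 0.013, "rx": -0.1, "ry": 0, "rz": 0},
])

```text
time: 9.82
position: [0.5598, 0.1799, 0.0262]
tool_rot: [0.663, 0.748, -0.0, -0.0]
ft_force: [0.1, -0.2, -0.0]
grip_width: 0.0636
```

```bash
python3 - <<'E'
from h import *
st()
E
```

```text
t 9.82 pos [0.5598 0.1799 0.0262] psi 6.88 ztool [-0. -0. -1.] q [ 1.210e-01  7.900e-01  1.666e+00 -0.000e+00  6.860e-01  1.000e-03] F [ 0.1 -0.2 -0. ] w 0.0636
```

Request:
step_arm([
  {"dx": 0, "dy": 0, "dz": 0, "rx": 0, "ry": 0, "rz": 0},
  {"dx": 0, "dy": 0, "dz": 0, "rx": 0, "ry": 0, "rz": 0},
  {"dx": 0.0, "dy": 0, "dz": -0.01, "rx": 0, "ry": 0, "rz": 0},
  {"dx": 0.002, "dy": 0, "dz": -0.011, "rx": 0, "ry": -8, "rz": 0},
  {"dx": 0.004, "dy": 0, "dz": -0.01, "rx": 0, "ry": -17, "rz": 0},
], gripper=1)

```text
time: 10.45
position: [0.5607, 0.1831, 0.0379]
tool_rot: [0.657, 0.739, -0.098, 0.113]
ft_force: [-0.3, 0.3, -0.5]
grip_width: 0.0865
```

```bash
python3 - <<'E'
from h import *
st()
print(rel([.5598-.001,.1799+.0071,.0262+.0071],6.88,-45))
E
```

```text
t 10.45 pos [0.5607 0.1831 0.0379] psi 6.74 ztool [ 0.038 -0.295 -0.955] q [ 0.27   0.81   1.604 -0.416  0.816  0.453] F [-0.3  0.3 -0.5] w 0.0865
(array([ 0.0053, -0.0014,  0.0032]), array([  0.11, -27.72,  -0.23]))
```

Request:
step_arm([
  {"dx": 0.002, "dy": -0.0005, "dz": 0.0, "rx": 0, "ry": -8, "rz": 0},
  {"dx": 0.003, "dy": -0.001, "dz": 0.0, "rx": 0, "ry": -16, "rz": 0},
  {"dx": 0.0045, "dy": -0.0014, "dz": 0.002, "rx": 0, "ry": -24, "rz": -0.2},
  {"dx": 0.0053, "dy": -0.0014, "dz": 0.0032, "rx": 0.1, "ry": -27.7, "rz": -0.2},
  {"dx": 0.0053, "dy": -0.0014, "dz": 0.0032, "rx": 0.1, "ry": -27.7, "rz": -0.2},
])

```text
time: 11.08
position: [0.5585, 0.188, 0.0327]
tool_rot: [0.613, 0.692, -0.254, 0.286]
ft_force: [0.3, 0.4, 0.2]
grip_width: 0.0867
```

```bash
python3 - <<'E'
from h import *
st()
print(rel([.5598-.001,.1799+.0071,.0262+.0071],6.88,-45))
from rig import viewer
c=viewer.camera("scene");cv2.imwrite("pics/s4.png",cv2.resize(c["img"][100:300,120:400],(784,560),interpolation=cv2.INTER_CUBIC))
E
```

```text
t 11.07 pos [0.5585 0.188  0.0327] psi 6.95 ztool [ 0.085 -0.701 -0.708] q [ 0.461  0.968  1.469 -0.807  1.174  0.846] F [0.3 0.4 0.2] w 0.0867
(array([-0.0012,  0.0002,  0.0003]), array([ 0.04, -0.05,  0.06]))
```

View pics/s4.png

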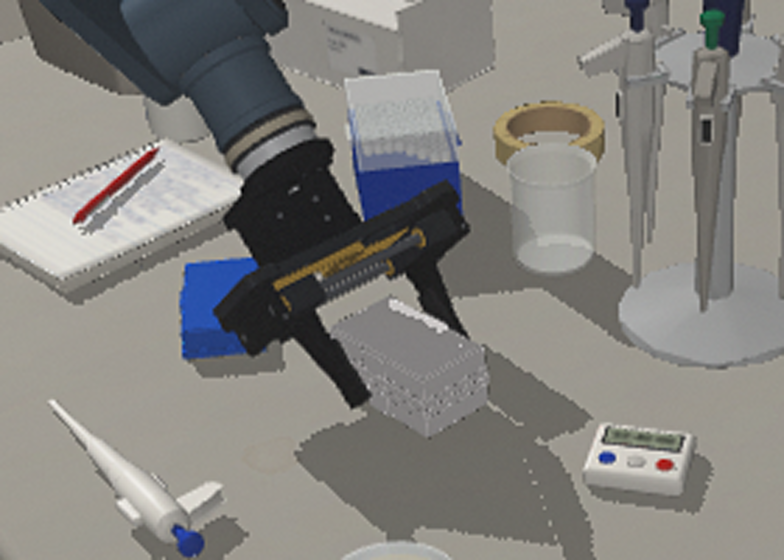

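The pair sits flat at (410,370) in the crop with the fingers straddling it, tilted 45°. I close on the seam.

Request:
step_arm([
  {"dx": -0.0005, "dy": 0, "dz": 0, "rx": 0, "ry": 0, "rz": 0},
  {"dx": -0.0005, "dy": 0, "dz": 0, "rx": 0, "ry": 0, "rz": 0},
  {"dx": -0.0005, "dy": 0, "dz": 0, "rx": 0, "ry": 0, "rz": 0},
  {"dx": -0.0005, "dy": 0, "dz": 0, "rx": 0, "ry": 0, "rz": 0},
  {"dx": -0.0005, "dy": 0, "dz": 0, "rx": 0, "ry": 0, "rz": 0},
], gripper=0, force=55)

```text
time: 11.75
position: [0.5591, 0.1867, 0.0342]
tool_rot: [0.613, 0.691, -0.253, 0.287]
ft_force: [-0.7, -1.4, 2.0]
grip_width: 0.0636
```

```bash
python3 - <<'E'
from h import *
st()
print(rel([.5588,.1876,.13],6.95,-45))
for t in (-25,-5,0): print(t,rel([.5588,.1876,.13],6.95,t))
E
```

```text
t 11.75 pos [0.5591 0.1867 0.0342] psi 6.88 ztool [ 0.085 -0.702 -0.707] q [ 0.459  0.965  1.47  -0.808  1.175  0.846] F [-0.7 -1.4  2. ] w 0.0636
(array([-0.0671, -0.0001, -0.0684]), array([-0.01, -0.02, -0.08]))
-25 (array([-0.0671, -0.0001, -0.0684]), array([ 0.  , 19.98, -0.08]))
-5 (array([-0.0671, -0.0001, -0.0684]), array([ 2.000e-02,  3.998e+01, -8.000e-02]))
0 (array([-0.0671, -0.0001, -0.0684]), array([ 2.000e-02,  4.498e+01, -8.000e-02]))
```

Request:
step_arm([
  {"dx": -0.014, "dy": 0, "dz": -0.014, "rx": 0, "ry": 0, "rz": 0},
  {"dx": -0.03, "dy": 0, "dz": -0.03, "rx": 0, "ry": 0, "rz": 0},
  {"dx": -0.05, "dy": 0, "dz": -0.05, "rx": 0, "ry": 8, "rz": 0},
  {"dx": -0.064, "dy": 0, "dz": -0.064, "rx": 0, "ry": 17, "rz": 0},
  {"dx": -0.068, "dy": 0, "dz": -0.068, "rx": 0, "ry": 26, "rz": 0},
])

```text
time: 12.38
position: [0.5599, 0.1876, 0.134]
tool_rot: [0.654, 0.739, -0.105, 0.124]
ft_force: [-0.3, -0.6, -3.5]
grip_width: 0.0636
```

```bash
python3 - <<'E'
from h import *
st()
print(rel([.5588,.1876,.13],6.95,45))
E
```

```text
t 12.38 pos [0.5599 0.1876 0.134 ] psi 6.99 ztool [ 0.045 -0.317 -0.947] q [ 0.289  0.668  1.563 -0.387  0.996  0.394] F [-0.3 -0.6 -3.5] w 0.0636
(array([ 0.0014, -0.0011,  0.0038]), array([ 0.35, 63.67,  0.12]))
```

Request:
step_arm([
  {"dx": 0, "dy": 0, "dz": 0, "rx": 0, "ry": 9, "rz": 0},
  {"dx": 0, "dy": 0, "dz": 0, "rx": 0.1, "ry": 18, "rz": 0},
  {"dx": 0, "dy": 0, "dz": 0, "rx": 0.1, "ry": 27, "rz": 0},
  {"dx": 0, "dy": 0, "dz": 0, "rx": 0.2, "ry": 36, "rz": 0},
  {"dx": 0, "dy": 0, "dz": 0, "rx": 0.2, "ry": 45, "rz": 0},
])

```text
time: 13.0
position: [0.5601, 0.1874, 0.1363]
tool_rot: [0.643, 0.73, 0.154, -0.17]
ft_force: [-0.3, 0.5, -4.2]
grip_width: 0.0636
```

```bash
python3 - <<'E'
from h import *
st()
print(rel([.5588,.1876,.10],6.95,45))
E
```

```text
t 13.0 pos [0.5601 0.1874 0.1363] psi 7.14 ztool [-0.05   0.444 -0.895] q [-0.089  0.651  1.665  0.548  0.999 -0.557] F [-0.3  0.5 -4.2] w 0.0636
(array([-0.0159, -0.0015,  0.0326]), array([ 0.2 , 18.45,  0.38]))
```

Request:
step_arm([
  {"dx": -0.003, "dy": -0.0005, "dz": 0.006, "rx": 0.1, "ry": 9, "rz": 0.1},
  {"dx": -0.01, "dy": -0.001, "dz": 0.02, "rx": 0.2, "ry": 16, "rz": 0.3},
  {"dx": -0.0159, "dy": -0.0015, "dz": 0.0326, "rx": 0.2, "ry": 18.4, "rz": 0.4},
  {"dx": -0.0159, "dy": -0.0015, "dz": 0.0326, "rx": 0.2, "ry": 18.4, "rz": 0.4},
  {"dx": -0.0159, "dy": -0.0015, "dz": 0.0326, "rx": 0.2, "ry": 18.4, "rz": 0.4},
])

```text
time: 13.62
position: [0.5591, 0.1878, 0.1012]
tool_rot: [0.612, 0.693, 0.254, -0.285]
ft_force: [0.5, 0.4, -1.9]
grip_width: 0.0634
```

```bash
python3 - <<'E'
from h import *
st()
print(rel([.5588,.1876,.0595],6.95,45))
from rig import viewer
c=viewer.camera("scene");cv2.imwrite("pics/s5.png",cv2.resize(c["img"][120:270,160:370],(784,560),interpolation=cv2.INTER_CUBIC))
E
```

```text
t 13.62 pos [0.5591 0.1878 0.1012] psi 7.02 ztool [-0.085  0.701 -0.709] q [-0.213  0.801  1.679  0.823  1.141 -0.881] F [ 0.5  0.4 -1.9] w 0.0634
(array([-0.0296, -0.0005,  0.0294]), array([0.03, 0.12, 0.13]))
```

View pics/s5.png

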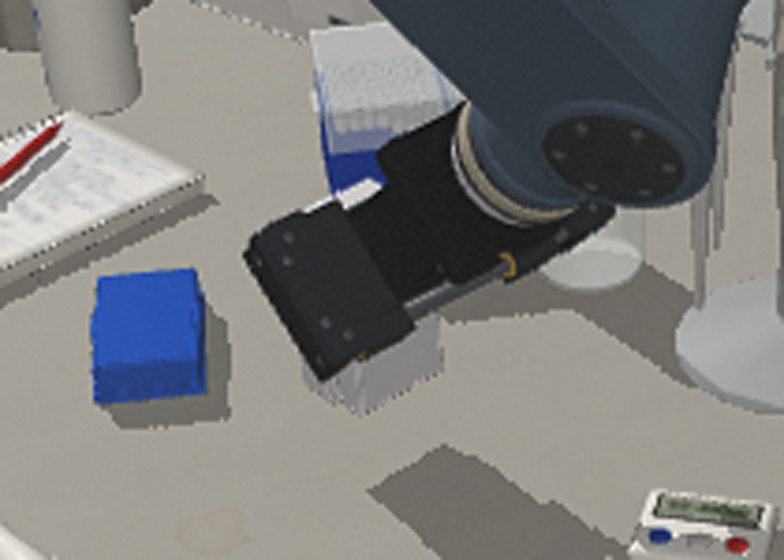

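Request:
step_arm([
  {"dx": -0.012, "dy": -0.0003, "dz": 0.012, "rx": 0, "ry": 0.1, "rz": 0.1},
  {"dx": -0.022, "dy": -0.0005, "dz": 0.022, "rx": 0, "ry": 0.1, "rz": 0.1},
  {"dx": -0.027, "dy": -0.0005, "dz": 0.027, "rx": 0, "ry": 0.1, "rz": 0.1},
  {"dx": -0.029, "dy": -0.0005, "dz": 0.029, "rx": 0, "ry": 0.1, "rz": 0.1},
  {"dx": -0.0296, "dy": -0.0005, "dz": 0.0296, "rx": 0, "ry": 0.1, "rz": 0.1},
])

```text
time: 14.3
position: [0.5582, 0.1881, 0.0611]
tool_rot: [0.612, 0.692, 0.255, -0.288]
ft_force: [-3.6, -5.8, 9.3]
grip_width: 0.0638
```

```bash
python3 - <<'E'
from h import *
st()
E
```

```text
t 14.3 pos [0.5582 0.1881 0.0611] psi 7.01 ztool [-0.087  0.704 -0.705] q [-0.215  0.873  1.682  0.852  1.097 -0.943] F [-3.6 -5.8  9.3] w 0.0638
```

Request:
step_arm([
  {"dx": 0.0004, "dy": 0, "dz": -0.0004, "rx": 0, "ry": 0, "rz": 0},
  {"dx": 0.0004, "dy": 0, "dz": -0.0004, "rx": 0, "ry": 0, "rz": 0},
  {"dx": 0.0004, "dy": 0, "dz": -0.0004, "rx": 0, "ry": 0, "rz": 0},
  {"dx": 0.0004, "dy": 0, "dz": -0.0004, "rx": 0, "ry": 0, "rz": 0},
  {"dx": 0.0004, "dy": 0, "dz": -0.0004, "rx": 0, "ry": 0, "rz": 0},
])

```text
time: 14.92
position: [0.5581, 0.1881, 0.0615]
tool_rot: [0.612, 0.692, 0.255, -0.288]
ft_force: [0.5, -0.5, -2.3]
grip_width: 0.0635
```

```bash
python3 - <<'E'
from h import *
st()
from rig import viewer
for n in("top","scene"):
    c=viewer.camera(n);u,v=proj(c,[.56,.19,.05]).astype(int); cv2.imwrite("pics/s6%s.png"%n,cv2.resize(c["img"][v-60:v+60,u-80:u+80],(640,480),interpolation=cv2.INTER_CUBIC))
E
```

```text
t 14.93 pos [0.5581 0.1881 0.0615] psi 7.02 ztool [-0.087  0.704 -0.705] q [-0.215  0.872  1.682  0.852  1.097 -0.942] F [ 0.5 -0.5 -2.3] w 0.0635
```

View pics/s6top.png

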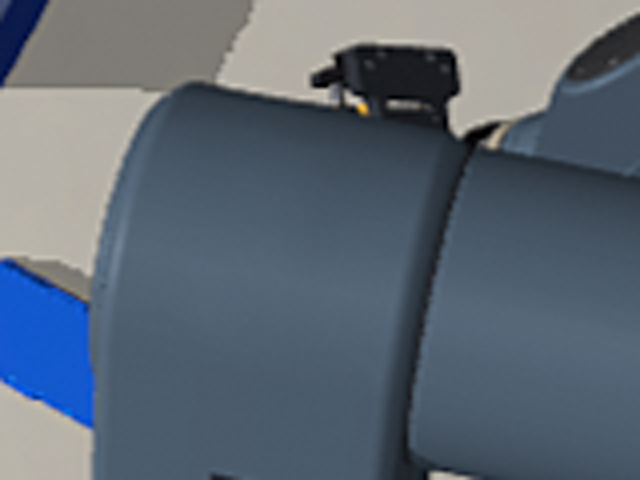

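View pics/s6scene.png

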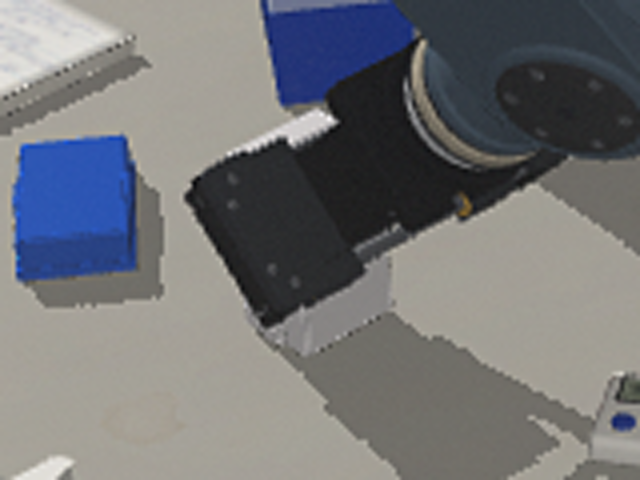

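```bash
python3 - <<'E'
from h import *
from rig import viewer
c=viewer.camera("scene");X=cloud(c)
u,v=proj(c,[.56,.19,.05]).astype(int)
m=np.zeros((480,640),bool); m[v-60+68:v-60+90,u-80+60:u-80+100]=1
m&=(X[...,2]>.004)&(X[...,2]<.06)&(np.abs(X[...,0]-.56)<.08)&(np.abs(X[...,1]-.19)<.06)&(c["img"].mean(-1)>110)
from scipy.spatial import cKDTree
P=X[m]; print(len(P),P.min(0).round(3),P.max(0).round(3))
# cluster: fit planes by ransac
rng=np.random.default_rng(0)
for k in range(2):
    best=None
    for _ in range(500):
        a=P[rng.choice(len(P),3,False)]; n=np.cross(a[1]-a[0],a[2]-a[0]); l=np.linalg.norm(n)
        if l<1e-7: continue
        n/=l; i=np.abs((P-a[0])@n)<.0012
        if best is None or i.sum()>best.sum(): best=i
    Q=P[best]; ctr=Q.mean(0); n=np.linalg.svd(Q-ctr)[2][2]; print(best.sum(),ctr.round(4),n.round(3)); P=P[~best]
    if len(P)<15: break
E
```

```text
333 [0.519 0.165 0.004] [0.606 0.236 0.036]
149 [0.5584 0.1711 0.0194] [ 0.121 -0.993 -0.018]
51 [0.5582 0.1691 0.0216] [ 0.125 -0.992  0.006]
```

The face normal is vertical to within 1°, so the pair stands upright. I open, then sweep over it.

Request:
step_arm([
  {"dx": 0, "dy": 0, "dz": 0, "rx": 0, "ry": 0, "rz": 0},
  {"dx": 0, "dy": 0, "dz": 0, "rx": 0, "ry": 0, "rz": 0},
  {"dx": 0, "dy": 0, "dz": -0.01, "rx": 0, "ry": 0, "rz": 0},
  {"dx": 0, "dy": 0, "dz": -0.0185, "rx": 0, "ry": 0, "rz": 0},
  {"dx": 0.005, "dy": 0, "dz": -0.0185, "rx": 0, "ry": -8, "rz": 0},
], gripper=1)

```text
time: 15.7
position: [0.5606, 0.1757, 0.0773]
tool_rot: [0.63, 0.709, 0.211, -0.237]
ft_force: [-0.3, 0.2, -1.0]
grip_width: 0.0865
```

```bash
cat >> h.py <<'E'
def arc(C,rad,psi,tau):
    z=Rt(psi,tau).apply([0,0,1]); return np.asarray(C)-rad*z
E
python3 - <<'E'
from h import *
st()
C=np.array([.5571,.1963,.052])
for t in(25,15,5,-5,-10): print(t,*rel(arc(C,.032,7,t),7,t))
E
```

```text
t 15.7 pos [0.5606 0.1757 0.0773] psi 6.74 ztool [-0.071  0.598 -0.799] q [-0.185  0.796  1.685  0.738  1.023 -0.814] F [-0.3  0.2 -1. ] w 0.0865
25 [ 0.0081 -0.001   0.0015] [  0.1  -12.01  -0.25]
15 [ 0.0134 -0.001   0.0031] [  0.08 -22.01  -0.26]
5 [ 0.0184 -0.001   0.0057] [  0.06 -32.01  -0.26]
-5 [ 0.0228 -0.001   0.009 ] [ 3.000e-02 -4.201e+01 -2.700e-01]
-10 [ 0.0248 -0.001   0.011 ] [ 2.000e-02 -4.701e+01 -2.700e-01]
```

Request:
step_arm([
  {"dx": 0.0065, "dy": -0.0005, "dz": 0.0, "rx": 0, "ry": -10, "rz": -0.2},
  {"dx": 0.0125, "dy": -0.001, "dz": 0.001, "rx": 0, "ry": -20, "rz": -0.2},
  {"dx": 0.0175, "dy": -0.001, "dz": 0.004, "rx": 0, "ry": -30, "rz": -0.2},
  {"dx": 0.022, "dy": -0.001, "dz": 0.007, "rx": 0, "ry": -40, "rz": -0.2},
  {"dx": 0.025, "dy": -0.001, "dz": 0.01, "rx": 0, "ry": -47, "rz": -0.2},
])

```text
time: 16.32
position: [0.557, 0.202, 0.086]
tool_rot: [0.66, 0.746, -0.058, 0.068]
ft_force: [-0.5, -0.7, -0.7]
grip_width: 0.0871
```

```bash
python3 - <<'E'
from h import *
st()
C=np.array([.5571,.1963,.052])
for t in(-15,-25,-35,-45): print(t,*rel(arc(C,.034,7,t),7,t))
print(rel([.5570,.200,.064],7,-45))
from rig import viewer
c=viewer.camera("scene");u,v=proj(c,[.56,.19,.05]).astype(int); cv2.imwrite("pics/s7.png",cv2.resize(c["img"][v-60:v+60,u-80:u+80],(640,480),interpolation=cv2.INTER_CUBIC))
E
```

```text
t 16.32 pos [0.557 0.202 0.086] psi 6.94 ztool [ 0.024 -0.176 -0.984] q [ 0.246  0.715  1.604 -0.236  0.856  0.283] F [-0.5 -0.7 -0.7] w 0.0871
-15 [ 0.0033 -0.0006  0.0006] [ 0.14 -4.76 -0.09]
-25 [ 0.0091 -0.0006  0.0016] [  0.14 -14.76  -0.1 ]
-35 [ 0.0147 -0.0006  0.0036] [  0.13 -24.76  -0.12]
-45 [ 0.0199 -0.0006  0.0065] [  0.12 -34.76  -0.13]
(array([ 0.002 , -0.0003,  0.022 ]), array([  0.12, -34.76,  -0.13]))
```

View pics/s7.png

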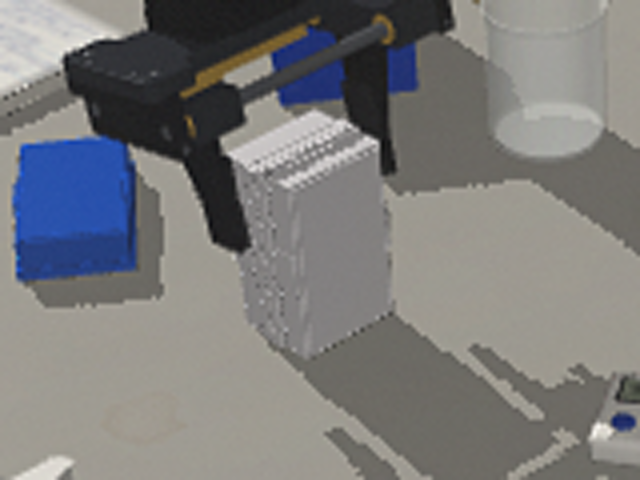

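The pair stands upright on its end at (315,240) in the crop, closed. I continue the sweep to -45°.

Request:
step_arm([
  {"dx": 0.006, "dy": -0.0006, "dz": 0.001, "rx": 0.1, "ry": -9, "rz": -0.1},
  {"dx": 0.012, "dy": -0.0006, "dz": 0.0025, "rx": 0.1, "ry": -19, "rz": -0.1},
  {"dx": 0.017, "dy": -0.0006, "dz": 0.005, "rx": 0.1, "ry": -29, "rz": -0.1},
  {"dx": 0.0195, "dy": -0.0006, "dz": 0.0065, "rx": 0.1, "ry": -34.8, "rz": -0.1},
  {"dx": 0.0195, "dy": -0.0006, "dz": 0.0065, "rx": 0.1, "ry": -34.8, "rz": -0.1},
])

```text
time: 17.0
position: [0.5526, 0.2228, 0.0738]
tool_rot: [0.611, 0.693, -0.255, 0.286]
ft_force: [-1.1, 0.9, -0.2]
grip_width: 0.0869
```

```bash
python3 - <<'E'
from h import *
st()
print(rel([.5570,.200,.064],7,-45))
from rig import viewer
c=viewer.camera("scene");X=cloud(c)
P=X[(X[...,2]>.1)&(X[...,2]<.108)&(np.abs(X[...,0]-.56)<.06)&(np.abs(X[...,1]-.196)<.05)&(c["img"].mean(-1)>110)]
print(len(P),P.mean(0)); print(cv2.minAreaRect(P[:,:2].astype(np.float32)*1000))
u,v=proj(c,[.56,.19,.05]).astype(int); cv2.imwrite("pics/s8.png",cv2.resize(c["img"][v-60:v+60,u-80:u+80],(640,480),interpolation=cv2.INTER_CUBIC))
E
```

```text
t 17.0 pos [0.5526 0.2228 0.0738] psi 7.17 ztool [ 0.086 -0.702 -0.707] q [ 0.512  0.918  1.425 -0.756  1.265  0.798] F [-1.1  0.9 -0.2] w 0.0869
(array([-0.0095,  0.0016,  0.0233]), array([-0.03,  0.02,  0.27]))
466 [0.55464654 0.19206274 0.10513924]
((556.824462890625, 194.8831024169922), (66.12126922607422, 56.66438674926758), 4.176985263824463)
```

View pics/s8.png

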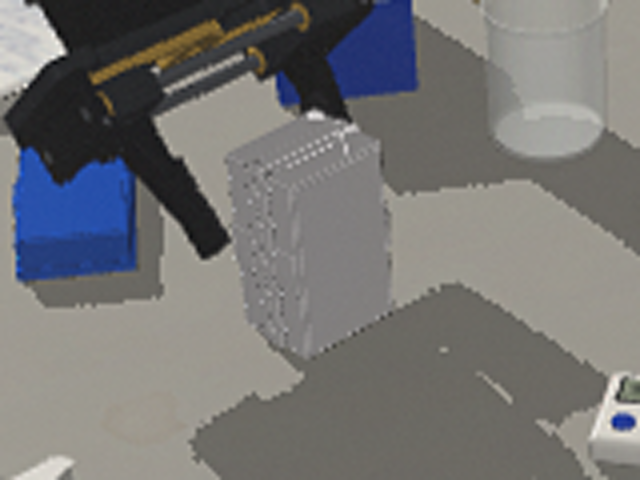

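Request:
step_arm([
  {"dx": -0.004, "dy": 0.0016, "dz": 0.01, "rx": 0, "ry": 0, "rz": 0.2},
  {"dx": -0.0075, "dy": 0.0016, "dz": 0.019, "rx": 0, "ry": 0, "rz": 0.2},
  {"dx": -0.0095, "dy": 0.0016, "dz": 0.0233, "rx": 0, "ry": 0, "rz": 0.2},
  {"dx": -0.0095, "dy": 0.0016, "dz": 0.0233, "rx": 0, "ry": 0, "rz": 0.2},
  {"dx": -0.0095, "dy": 0.0016, "dz": 0.0233, "rx": 0, "ry": 0, "rz": 0.2},
])

```text
time: 17.68
position: [0.5577, 0.1993, 0.0651]
tool_rot: [0.613, 0.692, -0.253, 0.287]
ft_force: [0.8, -0.1, 1.0]
grip_width: 0.087
```

```bash
python3 - <<'E'
from h import *
st()
print(rel([.5570,.200,.064],7,-45))
E
```

```text
t 17.68 pos [0.5577 0.1993 0.0651] psi 6.96 ztool [ 0.086 -0.701 -0.707] q [ 0.477  0.922  1.455 -0.782  1.223  0.81 ] F [ 0.8 -0.1  1. ] w 0.087
(array([ 0.0014, -0.0006,  0.0002]), array([-0.  , -0.03, -0.06]))
```

Now grip at the seam.

Request:
step_arm([
  {"dx": 0.0005, "dy": 0, "dz": 0, "rx": 0, "ry": 0, "rz": 0},
  {"dx": 0.0005, "dy": 0, "dz": 0, "rx": 0, "ry": 0, "rz": 0},
  {"dx": 0.0005, "dy": 0, "dz": 0, "rx": 0, "ry": 0, "rz": 0},
  {"dx": 0.0005, "dy": 0, "dz": 0, "rx": 0, "ry": 0, "rz": 0},
  {"dx": 0.0005, "dy": 0, "dz": 0, "rx": 0, "ry": 0, "rz": 0},
], gripper=0, force=55)

```text
time: 18.3
position: [0.5574, 0.1997, 0.0648]
tool_rot: [0.613, 0.692, -0.253, 0.286]
ft_force: [-1.2, 0.1, 0.6]
grip_width: 0.0633
```

```bash
python3 - <<'E'
from h import *
st()
print(rel([.5570,.200,.15],7,-45))
E
```

```text
t 18.3 pos [0.5574 0.1997 0.0648] psi 6.95 ztool [ 0.086 -0.702 -0.707] q [ 0.477  0.923  1.455 -0.782  1.223  0.81 ] F [-1.2  0.1  0.6] w 0.0633
(array([-0.0599, -0.0003, -0.0605]), array([-0.02, -0.03, -0.06]))
```

Request:
step_arm([
  {"dx": -0.014, "dy": 0, "dz": -0.014, "rx": 0, "ry": 0, "rz": 0},
  {"dx": -0.03, "dy": 0, "dz": -0.03, "rx": 0, "ry": 0, "rz": 0},
  {"dx": -0.045, "dy": 0, "dz": -0.045, "rx": 0, "ry": 7, "rz": 0},
  {"dx": -0.055, "dy": 0, "dz": -0.055, "rx": 0, "ry": 15, "rz": 0},
  {"dx": -0.06, "dy": 0, "dz": -0.06, "rx": 0, "ry": 24, "rz": 0},
])

```text
time: 18.92
position: [0.558, 0.2003, 0.1527]
tool_rot: [0.652, 0.737, -0.117, 0.136]
ft_force: [-0.2, -0.1, -3.3]
grip_width: 0.0634
```

```bash
python3 - <<'E'
from h import *
st()
print(rel([.5570,.190,.15],7,45))
E
```

```text
t 18.93 pos [0.558  0.2003 0.1527] psi 7.04 ztool [ 0.047 -0.35  -0.935] q [ 0.325  0.656  1.532 -0.408  1.063  0.423] F [-0.2 -0.1 -3.3] w 0.0634
(array([-0.0085, -0.0023,  0.0061]), array([ 0.25, 65.69,  0.1 ]))
```

Request:
step_arm([
  {"dx": 0, "dy": 0, "dz": 0, "rx": 0, "ry": 9, "rz": 0},
  {"dx": 0, "dy": 0, "dz": 0, "rx": 0.1, "ry": 18, "rz": 0},
  {"dx": 0, "dy": 0, "dz": 0, "rx": 0.1, "ry": 27, "rz": 0},
  {"dx": 0, "dy": 0, "dz": 0, "rx": 0.2, "ry": 36, "rz": 0},
  {"dx": 0, "dy": 0, "dz": 0, "rx": 0.2, "ry": 45, "rz": 0},
])

```text
time: 19.55
position: [0.5584, 0.1999, 0.1552]
tool_rot: [0.646, 0.733, 0.142, -0.158]
ft_force: [0.2, 0.2, -3.4]
grip_width: 0.0636
```

```bash
python3 - <<'E'
from h import *
st()
print(rel([.5570,.190,.08],7,45))
E
```

```text
t 19.55 pos [0.5584 0.1999 0.1552] psi 7.2 ztool [-0.047  0.412 -0.91 ] q [-0.051  0.615  1.651  0.504  1.012 -0.478] F [ 0.2  0.2 -3.4] w 0.0636
(array([-0.0399, -0.003 ,  0.0644]), array([ 0.13, 20.5 ,  0.34]))
```

Request:
step_arm([
  {"dx": -0.005, "dy": -0.001, "dz": 0.008, "rx": 0, "ry": 9, "rz": 0.2},
  {"dx": -0.016, "dy": -0.002, "dz": 0.026, "rx": 0.1, "ry": 18, "rz": 0.3},
  {"dx": -0.029, "dy": -0.003, "dz": 0.047, "rx": 0.1, "ry": 20.5, "rz": 0.3},
  {"dx": -0.0399, "dy": -0.003, "dz": 0.0644, "rx": 0.1, "ry": 20.5, "rz": 0.3},
  {"dx": -0.0399, "dy": -0.003, "dz": 0.0644, "rx": 0.1, "ry": 20.5, "rz": 0.3},
])

```text
time: 20.18
position: [0.5567, 0.19, 0.0796]
tool_rot: [0.612, 0.692, 0.253, -0.287]
ft_force: [0.1, -0.0, -2.0]
grip_width: 0.0636
```

```bash
python3 - <<'E'
from h import *
st()
print(rel([.5570,.190,.0355],7,45))
from rig import viewer
c=viewer.camera("scene");X=cloud(c)
u,v=proj(c,[.56,.19,.05]).astype(int); cv2.imwrite("pics/s9.png",cv2.resize(c["img"][v-60:v+60,u-80:u+80],(640,480),interpolation=cv2.INTER_CUBIC))
E
```

```text
t 20.18 pos [0.5567 0.19   0.0796] psi 7.08 ztool [-0.087  0.701 -0.708] q [-0.211  0.838  1.685  0.839  1.113 -0.914] F [ 0.1 -0.  -2. ] w 0.0636
(array([-0.0312,  0.0003,  0.0312]), array([-0.06,  0.03,  0.06]))
```

View pics/s9.png

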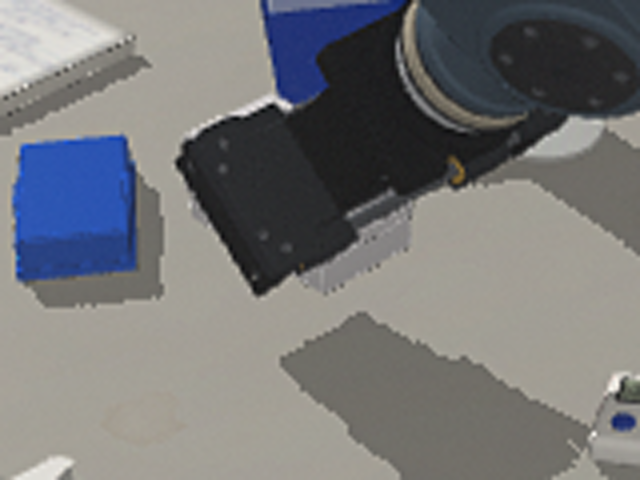

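Request:
step_arm([
  {"dx": -0.012, "dy": 0.0002, "dz": 0.012, "rx": 0, "ry": 0, "rz": 0},
  {"dx": -0.022, "dy": 0.0003, "dz": 0.022, "rx": 0, "ry": 0, "rz": 0},
  {"dx": -0.029, "dy": 0.0003, "dz": 0.029, "rx": 0, "ry": 0, "rz": 0},
  {"dx": -0.0318, "dy": 0.0003, "dz": 0.0318, "rx": 0, "ry": 0, "rz": 0},
  {"dx": -0.0325, "dy": 0.0003, "dz": 0.0325, "rx": 0, "ry": 0, "rz": 0},
])

```text
time: 20.85
position: [0.5573, 0.1905, 0.0343]
tool_rot: [0.611, 0.693, 0.254, -0.287]
ft_force: [0.4, -0.6, -2.6]
grip_width: 0.0635
```

```bash
python3 - <<'E'
from h import *
st()
print(rel([.5570,.190,.0302],7,45))
E
```

```text
t 20.85 pos [0.5573 0.1905 0.0343] psi 7.09 ztool [-0.087  0.702 -0.707] q [-0.21   0.918  1.681  0.871  1.063 -0.98 ] F [ 0.4 -0.6 -2.6] w 0.0635
(array([-0.0032, -0.0004,  0.0025]), array([-0.03, -0.  ,  0.11]))
```

Request:
step_arm([
  {"dx": -0.001, "dy": 0, "dz": 0.001, "rx": 0, "ry": 0, "rz": 0},
  {"dx": -0.0015, "dy": 0, "dz": 0.0015, "rx": 0, "ry": 0, "rz": 0},
  {"dx": -0.002, "dy": 0, "dz": 0.002, "rx": 0, "ry": 0, "rz": 0},
  {"dx": -0.0025, "dy": 0, "dz": 0.0025, "rx": 0, "ry": 0, "rz": 0},
  {"dx": -0.0025, "dy": 0, "dz": 0.0025, "rx": 0, "ry": 0, "rz": 0},
])

```text
time: 21.48
position: [0.5573, 0.1906, 0.0308]
tool_rot: [0.611, 0.693, 0.254, -0.287]
ft_force: [0.7, 0.2, -2.6]
grip_width: 0.0635
```

```bash
python3 - <<'E'
from h import *
st()
E
```

```text
t 21.48 pos [0.5573 0.1906 0.0308] psi 7.1 ztool [-0.087  0.702 -0.707] q [-0.21   0.925  1.681  0.873  1.059 -0.985] F [ 0.7  0.2 -2.6] w 0.0635
```

Still hanging at full weight, so I go a little lower.

Request:
step_arm([
  {"dx": -0.0005, "dy": 0, "dz": 0.0005, "rx": 0, "ry": 0, "rz": 0},
  {"dx": -0.0007, "dy": 0, "dz": 0.0007, "rx": 0, "ry": 0, "rz": 0},
  {"dx": -0.001, "dy": 0, "dz": 0.001, "rx": 0, "ry": 0, "rz": 0},
  {"dx": -0.001, "dy": 0, "dz": 0.001, "rx": 0, "ry": 0, "rz": 0},
  {"dx": -0.001, "dy": 0, "dz": 0.001, "rx": 0, "ry": 0, "rz": 0},
])

```text
time: 22.1
position: [0.5573, 0.1906, 0.0299]
tool_rot: [0.611, 0.693, 0.254, -0.287]
ft_force: [-0.4, -1.9, 4.4]
grip_width: 0.0635
```

```bash
python3 - <<'E'
from h import *
st()
E
```

```text
t 22.1 pos [0.5573 0.1906 0.0299] psi 7.1 ztool [-0.087  0.702 -0.707] q [-0.21   0.926  1.68   0.875  1.059 -0.987] F [-0.4 -1.9  4.4] w 0.0635
```

Contact at 0.030 as predicted. I open and back out.

Request:
step_arm([
  {"dx": 0, "dy": 0, "dz": 0, "rx": 0, "ry": 0, "rz": 0},
  {"dx": 0, "dy": 0, "dz": 0, "rx": 0, "ry": 0, "rz": 0},
  {"dx": 0, "dy": 0, "dz": -0.015, "rx": 0, "ry": 0, "rz": 0},
  {"dx": 0, "dy": 0, "dz": -0.05, "rx": 0, "ry": 0, "rz": 0},
  {"dx": 0.01, "dy": 0, "dz": -0.09, "rx": 0, "ry": 0, "rz": 0},
], gripper=1)

```text
time: 22.72
position: [0.5641, 0.1332, 0.1011]
tool_rot: [0.612, 0.692, 0.254, -0.287]
ft_force: [0.8, 0.5, 0.5]
grip_width: 0.0867
```

```bash
python3 - <<'E'
from h import *
st()
print(rel([.5557,.2034,.14],7,0))
from rig import viewer
c=viewer.camera("scene");X=cloud(c)
u,v=proj(c,[.56,.19,.05]).astype(int); cv2.imwrite("pics/s10.png",cv2.resize(c["img"][v-60:v+60,u-80:u+80],(640,480),interpolation=cv2.INTER_CUBIC))
E
```

```text
t 22.73 pos [0.5641 0.1332 0.1011] psi 7.07 ztool [-0.087  0.702 -0.706] q [-0.303  0.809  1.654  0.765  1.196 -0.909] F [0.8 0.5 0.5] w 0.0867
(array([0.0775, 0.0003, 0.0226]), array([-4.000e-02, -4.505e+01,  6.000e-02]))
```

View pics/s10.png

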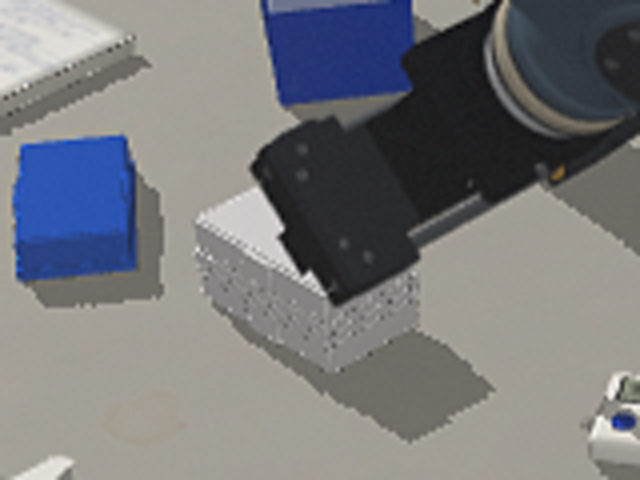

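The pair lies flat at (305,280) in the crop. I swing the tool to vertical above it.

Request:
step_arm([
  {"dx": 0.025, "dy": 0, "dz": -0.02, "rx": 0, "ry": -9, "rz": 0},
  {"dx": 0.045, "dy": 0, "dz": -0.025, "rx": 0, "ry": -18, "rz": 0},
  {"dx": 0.06, "dy": 0, "dz": -0.015, "rx": 0, "ry": -27, "rz": 0},
  {"dx": 0.07, "dy": 0, "dz": 0.0, "rx": 0, "ry": -36, "rz": 0},
  {"dx": 0.0775, "dy": 0, "dz": 0.02, "rx": 0, "ry": -45, "rz": 0},
])

```text
time: 23.4
position: [0.5597, 0.199, 0.1479]
tool_rot: [0.664, 0.748, 0.002, 0.007]
ft_force: [-0.2, -0.6, 0.1]
grip_width: 0.0872
```

```bash
python3 - <<'E'
from ov import *
st()
from rig import viewer
c=viewer.camera("scene");X=cloud(c)
P=X[(X[...,2]>.03)&(X[...,2]<.06)&(np.abs(X[...,0]-.556)<.06)&(np.abs(X[...,1]-.203)<.07)&(c["img"].mean(-1)>110)]
T=P[P[:,2]>.049]; n=np.linalg.svd(T-T.mean(0))[2][2]; print(len(T),T.mean(0),n, cv2.minAreaRect(P[:,:2].astype(np.float32)*1000),cv2.minAreaRect(T[:,:2].astype(np.float32)*1000))
r=(0,0,255)
ov(c,[(.5557,.2034,97,.052,.03,.052,r),(.5557,.2034,97,.026,.032,.052,(0,200,0))],[.556,.203,.03],50,600,"pics/s11.png")
E
```

```text
t 23.4 pos [0.5597 0.199  0.1479] psi 6.84 ztool [ 0.013 -0.005 -1.   ] q [ 0.157  0.602  1.604 -0.009  0.923  0.043] F [-0.2 -0.6  0.1] w 0.0872
879 [0.55281465 0.19853658 0.0534828 ] [ 0.00924488  0.00737175 -0.99993009] ((555.4657592773438, 201.8875274658203), (68.16112518310547, 109.01062774658203), 7.693787574768066) ((555.5538330078125, 201.84967041015625), (66.05792236328125, 108.11772155761719), 6.7018938064575195)
```

View pics/s11.png

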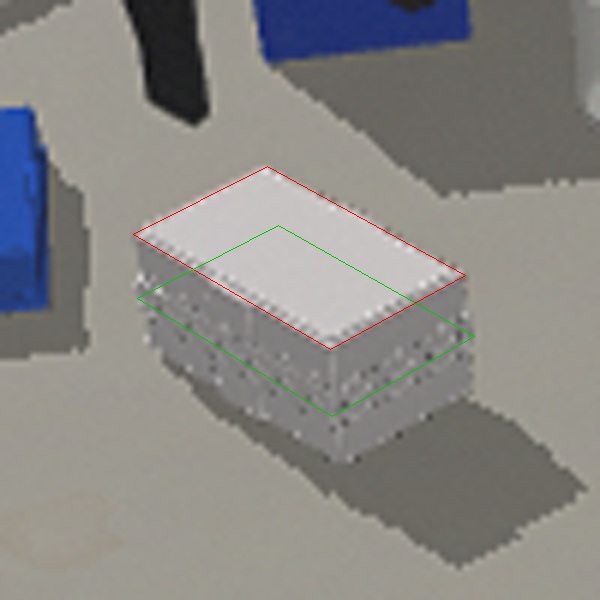

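Overlay matches: the pair is closed, flat and turned over. Next I grip only the upper (first) tray, with the fingertips above the seam.

```bash
python3 - <<'E'
from h import *
print(rel([.5556,.203,.049],7,0))
E
```

```text
(array([-0.0008, -0.0032,  0.0977]), array([0.63, 0.4 , 0.12]))
```

Request:
step_arm([
  {"dx": 0.002, "dy": -0.0035, "dz": 0.03, "rx": 0.6, "ry": 0.4, "rz": 0.1},
  {"dx": 0.001, "dy": -0.0035, "dz": 0.06, "rx": 0.6, "ry": 0.4, "rz": 0.1},
  {"dx": 0, "dy": -0.0032, "dz": 0.085, "rx": 0.6, "ry": 0.4, "rz": 0.1},
  {"dx": -0.0008, "dy": -0.0032, "dz": 0.0972, "rx": 0.6, "ry": 0.4, "rz": 0.1},
  {"dx": -0.0008, "dy": -0.0032, "dz": 0.0975, "rx": 0.6, "ry": 0.4, "rz": 0.1},
])

```text
time: 24.08
position: [0.5554, 0.2025, 0.0488]
tool_rot: [0.663, 0.749, -0.0, -0.0]
ft_force: [0.4, -0.4, -0.3]
grip_width: 0.0868
```

```bash
python3 - <<'E'
from h import *
st()
print(rel([.5556,.203,.049],7,0))
E
```

```text
t 24.07 pos [0.5554 0.2025 0.0488] psi 6.98 ztool [-0.001  0.    -1.   ] q [0.161 0.755 1.652 0.    0.736 0.039] F [ 0.4 -0.4 -0.3] w 0.0868
(array([ 0.0005,  0.0003, -0.0002]), array([-0.05, -0.01, -0.02]))
```

Request:
step_arm([
  {"dx": 0, "dy": 0, "dz": 0, "rx": 0, "ry": 0, "rz": 0},
  {"dx": 0, "dy": 0, "dz": 0, "rx": 0, "ry": 0, "rz": 0},
  {"dx": 0, "dy": 0, "dz": 0, "rx": 0, "ry": 0, "rz": 0},
  {"dx": 0, "dy": 0, "dz": 0, "rx": 0, "ry": 0, "rz": 0},
  {"dx": 0, "dy": 0, "dz": 0, "rx": 0, "ry": 0, "rz": 0},
], gripper=0, force=25)

```text
time: 24.7
position: [0.5557, 0.2026, 0.0495]
tool_rot: [0.663, 0.749, 0.0, -0.0]
ft_force: [-0.1, -0.5, 5.3]
grip_width: 0.0636
```

Request:
step_arm([
  {"dx": 0, "dy": 0, "dz": -0.002, "rx": 0, "ry": 0, "rz": 0},
  {"dx": 0, "dy": 0, "dz": -0.005, "rx": 0, "ry": 0, "rz": 0},
  {"dx": 0, "dy": 0, "dz": -0.009, "rx": 0, "ry": 0, "rz": 0},
  {"dx": 0, "dy": 0, "dz": -0.014, "rx": 0, "ry": 0, "rz": 0},
  {"dx": 0, "dy": 0, "dz": -0.02, "rx": 0, "ry": 0, "rz": 0},
])

```text
time: 25.32
position: [0.5557, 0.2026, 0.0698]
tool_rot: [0.663, 0.749, 0.0, -0.0]
ft_force: [0.2, -0.4, -1.9]
grip_width: 0.0637
```

```bash
python3 - <<'E'
from h import *
st()
from rig import viewer
c=viewer.camera("scene");X=cloud(c)
u,v=proj(c,[.56,.2,.05]).astype(int); cv2.imwrite("pics/s12.png",cv2.resize(c["img"][v-60:v+60,u-80:u+80],(640,480),interpolation=cv2.INTER_CUBIC))
E
```

```text
t 25.32 pos [0.5557 0.2026 0.0698] psi 6.98 ztool [ 0.  0. -1.] q [0.161 0.721 1.645 0.    0.776 0.039] F [ 0.2 -0.4 -1.9] w 0.0637
```

View pics/s12.png

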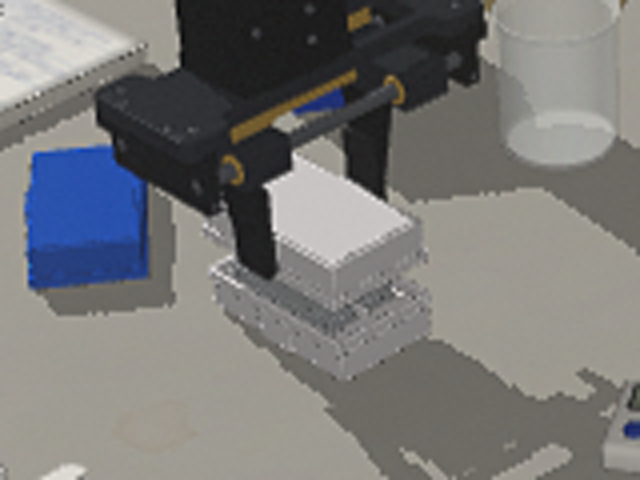

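The first tray comes up cleanly and the lower one stays put with the coupons. I carry it to the free spot where it stood before.

```bash
python3 - <<'E'
from h import *
print(rel([.5148,-.139,.13],-17,0))
E
```

```text
(array([-0.3341, -0.0826, -0.0595]), array([ 0.09, -0.03, 23.98]))
```

Request:
step_arm([
  {"dx": 0, "dy": 0, "dz": -0.03, "rx": 0, "ry": 0, "rz": 0},
  {"dx": 0, "dy": 0, "dz": -0.055, "rx": 0, "ry": 0, "rz": 0},
  {"dx": -0.04, "dy": -0.01, "dz": -0.06, "rx": 0, "ry": 0, "rz": 3},
  {"dx": -0.09, "dy": -0.022, "dz": -0.06, "rx": 0, "ry": 0, "rz": 6.5},
  {"dx": -0.145, "dy": -0.036, "dz": -0.06, "rx": 0, "ry": 0, "rz": 10.5},
])

```text
time: 26.0
position: [0.5382, 0.0534, 0.1311]
tool_rot: [0.729, 0.685, 0.001, 0.001]
ft_force: [0.9, -0.2, -0.5]
grip_width: 0.064
```

```bash
python3 - <<'E'
from h import *
from rig import viewer
st();print(rel([.5148,-.139,.11],-17,0))
c=viewer.camera("scene")
u,v=proj(c,[.56,.2,.03]).astype(int); cv2.imwrite("pics/s13.png",cv2.resize(c["img"][v-45:v+45,u-60:u+60],(640,480),interpolation=cv2.INTER_CUBIC))
E
```

```text
t 26.0 pos [0.5382 0.0534 0.1311] psi -3.55 ztool [ 0.003  0.    -1.   ] q [-1.080e-01  5.740e-01  1.746e+00  1.000e-03  8.180e-01 -4.700e-02] F [ 0.9 -0.2 -0.5] w 0.064
(array([-0.1935, -0.0115,  0.021 ]), array([ 0.18, -0.04, 13.45]))
```

View pics/s13.png

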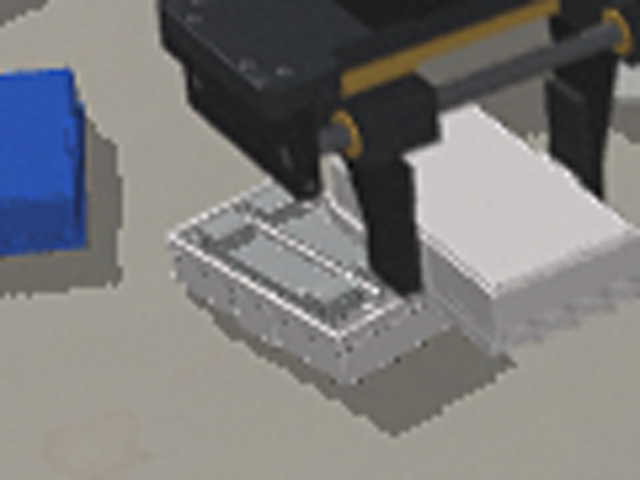

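The lower tray at (320,290) holds both coupons, face (recessed middle) up. I carry on to the set-down place.

Request:
step_arm([
  {"dx": -0.055, "dy": -0.004, "dz": 0.004, "rx": 0, "ry": 0, "rz": 4},
  {"dx": -0.11, "dy": -0.007, "dz": 0.01, "rx": 0, "ry": 0, "rz": 8},
  {"dx": -0.155, "dy": -0.01, "dz": 0.016, "rx": 0.1, "ry": 0, "rz": 11.5},
  {"dx": -0.185, "dy": -0.0115, "dz": 0.021, "rx": 0.2, "ry": 0, "rz": 13.4},
  {"dx": -0.1935, "dy": -0.0115, "dz": 0.021, "rx": 0.2, "ry": 0, "rz": 13.4},
])

```text
time: 26.68
position: [0.5127, -0.1471, 0.1104]
tool_rot: [0.806, 0.592, -0.002, 0.001]
ft_force: [0.7, 1.1, -1.6]
grip_width: 0.0639
```

```bash
python3 - <<'E'
from h import *
st();print(rel([.5148,-.139,.029],-17,0))
E
```

```text
t 26.68 pos [ 0.5127 -0.1471  0.1104] psi -17.41 ztool [-0.002 -0.003 -1.   ] q [-0.487  0.603  1.774 -0.006  0.765 -0.179] F [ 0.7  1.1 -1.6] w 0.0639
(array([ 0.0087, -0.0003,  0.0814]), array([-0.08,  0.21, -0.41]))
```

Request:
step_arm([
  {"dx": 0.002, "dy": 0, "dz": 0.03, "rx": 0, "ry": 0.2, "rz": 0},
  {"dx": 0.003, "dy": 0, "dz": 0.055, "rx": -0.1, "ry": 0.2, "rz": 0},
  {"dx": 0.003, "dy": 0, "dz": 0.07, "rx": -0.1, "ry": 0.2, "rz": 0},
  {"dx": 0.003, "dy": 0, "dz": 0.078, "rx": -0.1, "ry": 0.2, "rz": 0},
  {"dx": 0.003, "dy": 0, "dz": 0.0808, "rx": -0.1, "ry": 0.2, "rz": 0},
])

```text
time: 27.3
position: [0.5137, -0.1442, 0.0296]
tool_rot: [0.806, 0.592, 0.0, 0.0]
ft_force: [1.0, 0.2, -1.0]
grip_width: 0.064
```

Request:
step_arm([
  {"dx": 0, "dy": 0, "dz": 0.0005, "rx": 0, "ry": 0, "rz": 0},
  {"dx": 0, "dy": 0, "dz": 0.001, "rx": 0, "ry": 0, "rz": 0},
  {"dx": 0, "dy": 0, "dz": 0.0013, "rx": 0, "ry": 0, "rz": 0},
  {"dx": 0, "dy": 0, "dz": 0.0013, "rx": 0, "ry": 0, "rz": 0},
  {"dx": 0, "dy": 0, "dz": 0.0013, "rx": 0, "ry": 0, "rz": 0},
])

```text
time: 27.92
position: [0.5138, -0.1443, 0.0285]
tool_rot: [0.806, 0.592, 0.0, 0.0]
ft_force: [-0.3, 0.0, 1.5]
grip_width: 0.0637
```

```bash
python3 - <<'E'
from h import *
st()
E
```

```text
t 27.93 pos [ 0.5138 -0.1443  0.0285] psi -17.37 ztool [ 0.001 -0.001 -1.   ] q [-0.483  0.75   1.807 -0.     0.584 -0.18 ] F [-0.3  0.   1.5] w 0.0637
```

Touchdown at 0.0285, as expected. I release and rise.

Request:
step_arm([
  {"dx": 0, "dy": 0, "dz": 0, "rx": 0, "ry": 0, "rz": 0},
  {"dx": 0, "dy": 0, "dz": 0, "rx": 0, "ry": 0, "rz": 0},
  {"dx": 0, "dy": 0, "dz": 0, "rx": 0, "ry": 0, "rz": 0},
  {"dx": 0, "dy": 0, "dz": -0.015, "rx": 0, "ry": 0, "rz": 0},
  {"dx": 0, "dy": 0, "dz": -0.045, "rx": 0, "ry": 0, "rz": 0},
], gripper=1)

```text
time: 28.55
position: [0.513, -0.144, 0.0738]
tool_rot: [0.806, 0.592, -0.0, -0.001]
ft_force: [1.4, -0.4, 0.6]
grip_width: 0.0866
```

Request:
step_arm([
  {"dx": 0, "dy": 0, "dz": -0.05, "rx": 0, "ry": 0, "rz": 0},
  {"dx": 0, "dy": 0, "dz": -0.1, "rx": 0, "ry": 0, "rz": 0},
  {"dx": 0, "dy": 0, "dz": -0.15, "rx": 0, "ry": 0, "rz": 0},
  {"dx": -0.03, "dy": -0.03, "dz": -0.17, "rx": 0, "ry": 0, "rz": 0},
  {"dx": -0.03, "dy": -0.03, "dz": -0.17, "rx": 0, "ry": 0, "rz": 0},
])

```text
time: 29.18
position: [0.4746, -0.1644, 0.2465]
tool_rot: [0.806, 0.591, 0.0, 0.001]
ft_force: [-0.5, 0.7, 0.5]
grip_width: 0.0871
```

```bash
python3 - <<'E'
from h import *
from rig import viewer
st()
c=viewer.camera("scene");X=cloud(c);S0=dict(np.load("scene.npz"))
cv2.imwrite("pics/s14.png",c["img"])
a=[]
for p in([.556,.203,.02],[.514,-.144,.02]):
    u,v=proj(c,p).astype(int); a.append(cv2.resize(c["img"][v-40:v+40,u-50:u+50],(400,320),interpolation=cv2.INTER_CUBIC))
cv2.imwrite("pics/s14c.png",np.hstack(a))
P=X[(X[...,2]>.015)&(X[...,2]<.05)&(np.abs(X[...,0]-.514)<.065)&(np.abs(X[...,1]+.144)<.065)]
T=P[P[:,2]>.027]; n=np.linalg.svd(T-T.mean(0))[2][2]; print("full",cv2.minAreaRect(T[:,:2].astype(np.float32)*1000),np.median(T[:,2]),n.round(3))
P=X[(X[...,2]>.015)&(X[...,2]<.05)&(np.abs(X[...,0]-.556)<.06)&(np.abs(X[...,1]-.203)<.065)]
n=None;T=P[P[:,2]>.024];print("empty",cv2.minAreaRect(T[:,:2].astype(np.float32)*1000),np.median(T[:,2]))
E
```

```text
t 29.18 pos [ 0.4746 -0.1644  0.2465] psi -17.49 ztool [ 0.002 -0.002 -1.   ] q [-5.560e-01  3.560e-01  1.731e+00 -1.000e-03  1.053e+00 -2.500e-01] F [-0.5  0.7  0.5] w 0.0871
full ((513.7734375, -143.6423797607422), (107.106201171875, 64.25918579101562), 72.116943359375) 0.032317743553857595 [ 0.012  0.004 -1.   ]
empty ((554.7612915039062, 202.93336486816406), (67.20431518554688, 109.80191040039062), 6.907609939575195) 0.02743529250648752
```

View pics/s14.png

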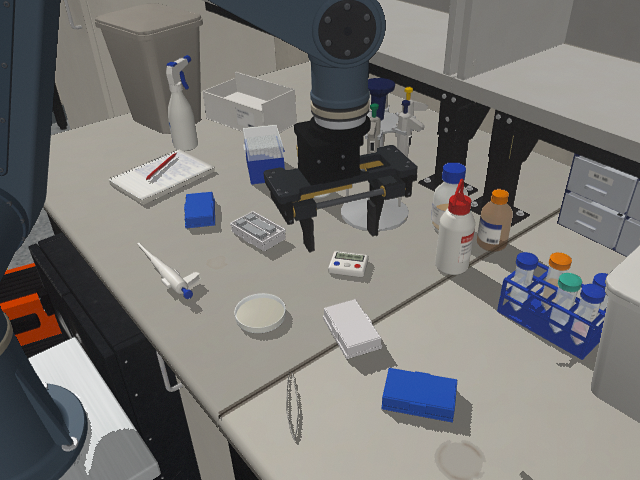

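View pics/s14c.png

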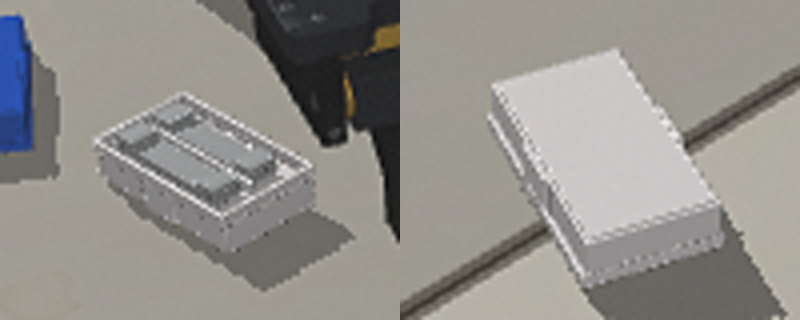

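```bash
python3 - <<'E'
from rig import robot
print(robot.hand_in())
E
```

```text
the job is handed in; nothing more can be done
None
```

The job is done and handed in at about 29 s of the 72 s allowed. hand_in gave no verdict.

I capped the loaded tray with the white empty one and moved the closed pair to a clear spot. I turned it over in two 90° sideways tilts, standing it on its end in between to change grip. Then I lifted the first tray off and set it down upside down where it had stood at the start.

**Last checks:**
- **Formerly empty tray:** it stands open side up at about (0.555, 0.203). In the picture both coupons lie in it with the recessed face up. I judged that they lie flat by eye only; I did not measure their tilt or height.
- **First tray:** it lies upside down at about (0.514, -0.144), top at 32 mm by the camera (31 mm expected) and level to about 0.7°. The tray centres are about 0.35 m apart.
- **Gripper and coupons:** the fingers were only ever placed on the trays' outer sides.
- **Things to leave alone:** the petri dish, timer and wash bottle look unmoved by eye. The beaker was hidden behind the gripper in the last picture; it stood in place when last in view, at about 25 s.

**One reading that disagreed:** when the pair was stood on its end it touched down about 2 mm higher than computed. Its face still measured upright to within 1°, so I carried on.

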